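# Fit the spare switch module into the railway control desk

## Robot

A 6-joint arm with a two-finger parallel gripper is mounted at the origin on the work surface. World frame = base frame: x ahead of the robot, y to its left, z up, the work surface at z = 0. Lengths are in m, angles in rad, forces in N, time in s.
With the tool pointing down it reaches from about 0.225 to 0.725 m from the base axis. Payload 3.1 kg.
Tool frame: the origin (TCP) lies at the very end of the fingers, on their centre line; the grasp point (between the pads) lies 19 mm behind it (robot.grasp_offset is the z of the grasp point in the tool frame, in m); z points along the fingers, y is the line along which they close (so a half turn about z gives the same grasp; the last joint's range is limited). The gripper opens to 85 mm and grips with 20 to 120 N. Pads are 22 mm wide; open, the fingers measure 114 mm over their backs; the gripper's body (76 mm by 85 mm) begins 54 mm behind the grasp point. The pads swing forward as they close: fully open they stand 13 mm farther back than shut.
Start: joints at [-1.389, 0.048, 0.099, 1.622, 0, 1.443], TCP at [0.16, -0.5, 0.231] pointing down, gripper open.
Joint ranges: [-2.91, 2.91], [-0.99, 1.94], [-1.21, 1.42], [-2.12, 2.29], [-1.49, 1.47], [-3.14, 3.14]. Speed limits (rad/s): [2.79, 2.79, 3.14, 3.14, 3.14, 3.14].

## Interface

Orientations are given as a unit quaternion [x, y, z, w].
In Python, from rig import readout, camera, robot gives the robot as it stands. The module is installed in compiled form; this text tells all that it offers.
- The arm moves only by the tool carry_out, never from a script. Its argument "series" is a list of rows, each an object of numbers: "tx", "ty", "tz": the shift along the tool's x, y, z in units of 0.025 m (1.0 is 0.025 m); "wx", "wy", "wz": the turn, a rotation vector about the tool's x, y, z in units of 6 degrees (1.0 is 6 degrees); "hand": the opening, from -1 (shut) to 1 (fully open). A call has exactly 8 rows; each row shifts and turns the commanded pose from where the row before left it, along the tool's axes as they then stand; what a row does not reach is not made up. A row lasts 1/8 s, in which the tool goes at most 62.5 mm and 10.7 degrees, less where a joint would pass 70% of its speed; a pose out of reach is approached as far as the arm can. A call with a number of a shift or a turn outside -1 to 1 is refused whole. A call with a gripper value outside its range is refused whole. The fingers move at their own pace and stop on an object; "grip_force" is the grip in N (left out, the last holds). Time passes only in rows, so rows that do not move let the fingers close, or fill a call up. It gives the time, the measured TCP pose, the force, the opening and the grip force at its end, in the units of the state.
- readout.get_state(): the state, without advancing time (a new reading comes with each control period).
- camera(name): name is "scene" or "side" or "wrist"; returns a dict with "img" (400x640x3 uint8, red, green, blue), "vertical_fov" (degrees; the focal length in pixels is half the picture's height over the tangent of half this angle, whatever the lens; pixels are square), "cx", "cy" (the principal point, pixels), "eye" and "rotation" of the camera in the world; the wrist camera has in their place "mount" (4x4, takes a point from camera to tool coordinates, whose origin is the TCP and whose axes are the flange's). Camera axes: x right, y up, looking along -z (the intrinsics and any distortion apply to the point x, -y, -z); pixel columns grow to the right and rows downward; lengths in m; the calibration is good to about 2 mm. A picture is of the moment at which its call begins: read the wrist's pose just before it. There is no depth.
- robot.job_done(): hands the job in; it is judged then, once.
The state is a dict: "time": time; "joints": joint angles; "dq": joint speeds; "joint_efforts": joint torques, N m; "position": TCP position; "ee_rot": TCP orientation; "force": force on the tool from outside, world axes, zero at the start; "ft_torque": the same for the moment, N m; "grip_width": opening from 0.0 (shut) to 1.0 (fully open); "grip_force": force on a finger pad.
Only numpy, scipy, OpenCV 4.12 (cv2) and the standard library are available. Lean on these libraries where they do the work, as an engineer would, in place of code of your own. Each camera call takes 0.05 s, during which the arm holds its last target. There are 200 camera calls.

## Task

On the model railway's sloping control desk, swing the steel hasp off the empty bay, press the loose switch module that fills the bay (of the three, the middle length) fully home so its face is flush with the desk, then swing the hasp back over it until it is round its catch stud. Leave the other modules, the models and the tools where they are.

Things in the scene. Friction and masses are not known exactly. Their poses are not given: they have to be found in the camera images.
- desk: Grey control desk, fixed, 190 mm deep (x), 240 mm wide (y). Origin on the table, directly below the bay centre; yaw varies. Its deck (210 mm up the slope) rises at 30 degrees away from the desk's front (-x). Toggles 17 mm high stand 98 mm from the bay on its +y side; an 8 mm high meter and a 13 mm high knob about 95 mm off on its -y side, 60 mm down and up the slope.
- bay (a point): Centre of the mouth of the empty rectangular bay, in the plane of the deck face, 101 mm above the table. Axes: x up the slope, y across the deck to the left (level), z out of the deck, square to its face (30 degrees from vertical, leaning to the desk's front). The bay is 53.5 mm along x, 39.5 mm along y, with straight walls.
- carrier (a joint): Black contact plate that fills the bay's floor and slides square to the deck with stiff friction (it takes about 6 N to move and stays where it is left; the weight of a module does not move it). 0: its top is 18 mm below the deck face; 0.012 m: fully down, 30 mm below, on a hard stop.
- hasp (a joint): Flat steel hasp turning in a plane parallel to the deck, 3 to 6 mm above its face; 14 to 18 mm wide, tip 99 mm from the hinge. 0: closed, along the bay's -y across the bay, its fork round the catch stud (9 mm high, 39 mm from the bay centre along -y). Growing: tip swings up the slope; 1.57: straight up the slope; stop at 1.75. About 0.5 N moves the tip; it stays where left.
- hasp_hinge (a point): Hinge axis of the hasp in the plane of the deck face, 39 mm from the bay centre along the bay's +y; same axes as the bay. The hub here is 10 mm high, 18 mm across. The hasp cannot pass over a module that stands more than 3 mm proud of the deck.
- hasp_post (a point): Centre of the top of the round upright finger post near the hasp's tip: 10 mm diameter, 92 mm from the hinge axis, its top 30 mm above the deck face and the upper 24 mm of it free of the hasp. Turns with the hasp.
- module_mid: The module to fit: black plastic block 50 mm (x) by 36 mm (y) by 30 mm high (z), about 70 g, aluminium face on top with two black rockers (flat). Lies face up on the table, origin at the centre of its underside. It may go in either way round. A toy car stands along each of its long sides (+y and -y), 12 to 22 mm off; its two short ends are free.
- module_mid_top (a point): Centre of the face (top) of the module to fit; same axes as the module.
- module_short: Module 36 by 36 by 30 mm high with one rocker, too short for the bay. Origin under its centre. Leave it.
- module_long: Module 70 (x) by 36 by 30 mm high with three rockers, too long for the bay. Origin under its centre. Leave it.
- car_a: Toy car 52 by 23 by 20 mm high on the +y side of the mid module, origin under its centre, long axis x. Leave it.
- car_b: Toy car 52 by 23 by 20 mm high on the -y side of the mid module, origin under its centre, long axis x. Leave it.
- tree_a: Model tree 130 mm high, 64 mm across (about 80 mm with tufts), origin under its centre. Leave it.
- tree_b: Model tree 110 mm high, 56 mm across (about 70 mm with tufts), origin under its centre. Leave it.
- house: Model house on a 120 by 100 mm base, 95 mm high, origin under its centre. Leave it.
- railcar: Model railcar 150 (x) by 34 by 49 mm high, origin under its centre. Leave it.
- screwdriver: Screwdriver 170 mm long lying along its x, about 30 mm high. Leave it.
- glue: Bottle 44 mm across, 100 mm high, origin under its centre. Leave it.
Mind the look-alikes: they are no part of the job. What is shaped like the module_mid but blue or turquoise is not meant.

How it is judged:
By the outcome, as a careful person would: the job done as asked, in the order asked, and still so for the second after the job is handed in, with the robot touching nothing.
It also fails if it takes over 67 s, if anything falls off the work surface, if the arm or the gripper's body presses on something with over 40 N, if the wrist force passes 120 N, or if a joint passes its speed limit or range.

## Working session

There is one attempt and no reset: what is moved stays moved. The work goes in short steps, Python scripts to look and compute and a tool call to move; the robot and the scene stay as the last step left them, time stands still between calls to the robot, and variables do not carry over. Pictures are saved under pics/ and viewed, at most 10 in all, crops included, and the job is handed in when it is done.

Besides the shell and the picture viewer there is one more tool, called after "Emit:" as name(argument=value, ...), one argument or row to a line, values as JSON. carry_out: Moves the arm, as the interface text tells. Its arguments: {"type":"object","properties":{"series":{"type":"array"},"grip_force":{"type":"number"}},"required":["series"]}

```bash
mkdir -p pics; ls; python3 - <<'E'
from rig import readout,camera,robot
import cv2,numpy as np
s=readout.get_state(); print({k:np.round(v,3).tolist() for k,v in s.items()}, robot.grasp_offset)
for n in ["scene","side","wrist"]:
    c=camera(n); cv2.imwrite(f"pics/{n}0.png",c["img"][:,:,::-1])
    print(n,{k:(np.round(v,4).tolist() if not isinstance(v,str) else v) for k,v in c.items() if k!="img"})
E
```

```text
pics
{'time': 0.0, 'joints': [-1.389, 0.049, 0.098, 1.622, -0.0, 1.443], 'dq': [0.0, -0.0, -0.002, 0.0, 0.002, 0.001], 'joint_efforts': [-0.002, -33.879, 32.001, 0.021, -0.0, -0.0], 'position': [0.16, -0.499, 0.23], 'ee_rot': [0.988, 0.154, -0.0, -0.001], 'force': [-0.539, -0.689, 0.251], 'ft_torque': [0.065, 0.023, 0.031], 'grip_force': 0.0, 'grip_width': 1.001} -0.0187
scene {'vertical_fov': 44.834, 'cx': 311.8304, 'cy': 201.4596, 'eye': [1.2183, 0.8229, 1.0251], 'rotation': [0.1494, 0.3927, 0.8547, 0.3047]}
side {'vertical_fov': 55.9103, 'cx': 316.6421, 'cy': 199.1887, 'eye': [0.1307, 0.7981, 0.7325], 'rotation': [-0.1113, 0.4528, 0.8562, -0.2224]}
wrist {'vertical_fov': 71.8999, 'cx': 315.8381, 'cy': 203.3104, 'mount': [[-0.0, 0.9458, 0.3247, 0.0834], [1.0, 0.0003, -0.0009, -0.0009], [-0.0009, 0.3247, -0.9458, -0.1438], [0.0, 0.0, 0.0, 1.0]]}
```

View pics/scene0.png

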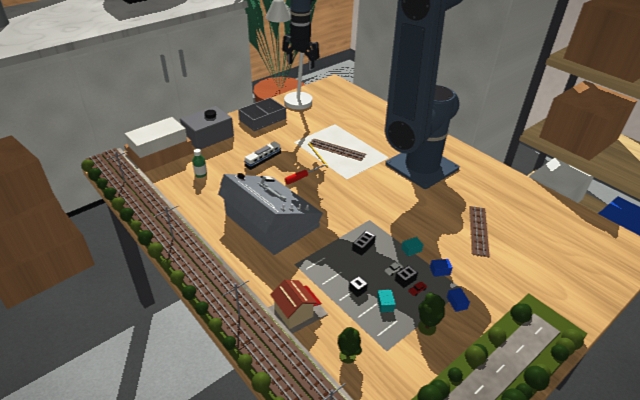

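View pics/side0.png

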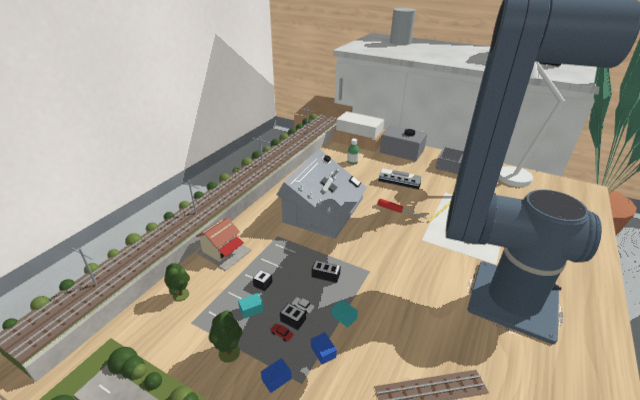

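The scene view shows the mid module at about (405,275), between a grey car (392,268) and a red car (417,288). The short module is at (358,286), the long one at (364,241), and the desk at about (270,210). In the side view the mid module is at about (293,316) and the desk at (322,190).

```bash
cat > h.py <<'E'
from rig import readout,camera,robot
import cv2,numpy as np
from scipy.spatial.transform import Rotation as R
from scipy.optimize import least_squares
class Cam:
    def __init__(s,name,save=None):
        st=readout.get_state(); c=camera(name); s.img=c["img"][:,:,::-1].copy()
        s.f=200/np.tan(np.radians(c["vertical_fov"])/2); s.c=np.array([c["cx"],c["cy"]])
        if "mount" in c:
            T=np.eye(4); T[:3,:3]=R.from_quat(st["ee_rot"]).as_matrix(); T[:3,3]=st["position"]
            M=T@np.array(c["mount"]); s.R,s.e=M[:3,:3],M[:3,3]
        else: s.R,s.e=R.from_quat(c["rotation"]).as_matrix(),np.array(c["eye"])
        if save: cv2.imwrite(f"pics/{save}.png",s.img)
    def px(s,P):
        p=(np.atleast_2d(P)-s.e)@s.R
        return s.c+s.f*np.c_[p[:,0],-p[:,1]]/-p[:,2:]
    def ray(s,uv):
        q=(np.atleast_2d(uv)-s.c)/s.f
        return np.c_[q[:,0],-q[:,1],-np.ones(len(q))]@s.R.T
    def onz(s,uv,z):
        d=s.ray(uv); return s.e+d*((z-s.e[2])/d[:,2])[:,None]
def tri(cs,uvs):
    A=0;b=0
    for c,u in zip(cs,uvs):
        d=c.ray(u)[0]; d/=np.linalg.norm(d); P=np.eye(3)-np.outer(d,d); A=A+P; b=b+P@c.e
    return np.linalg.solve(A,b)
E
python3 - <<'E'
from h import *
a=Cam("scene");b=Cam("side")
print(a.onz([[406,275],[358,285],[364,241]],.03).round(3),b.onz([[293,315],[263,279],[326,270]],.03).round(3))
# desk corners: rear-left etc
print(tri([a,b],[[270,190],[322,185]]).round(3))
def up(i,x,y,w,h,k): return cv2.resize(i[y:y+h,x:x+w],None,fx=k,fy=k,interpolation=cv2.INTER_CUBIC)
cv2.imwrite("pics/z1.png",np.vstack([up(a.img,205,150,130,70,6)[:, :780],cv2.resize(up(b.img,265,140,130,30+40,6),(780,420))])[:, :780][:840] if 0 else np.hstack([up(a.img,210,160,120,100,3.3),up(b.img,270,140,120,100,3.3)]))
E
```

```text
[[0.454 0.325 0.03 ]
 [0.58  0.269 0.03 ]
 [0.452 0.161 0.03 ]] [[0.44  0.331 0.03 ]
 [0.564 0.274 0.03 ]
 [0.441 0.168 0.03 ]]
[ 0.591 -0.1    0.109]
```

View pics/z1.png

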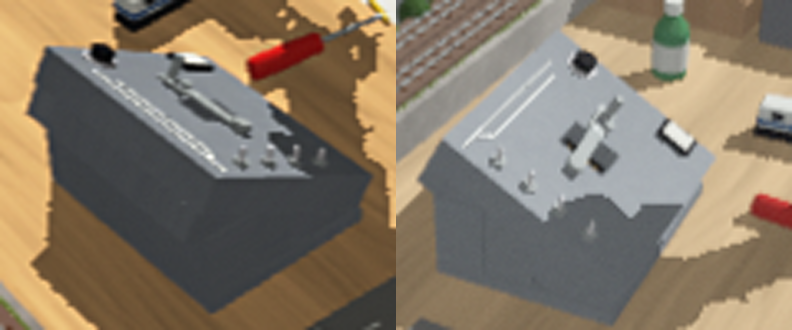

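The crops show the deck facing the robot. The hasp is closed across the bay, and its bright bar runs from the toggle side to the stud and knob side. In the right crop the toggles are at (490–590,150–230), the knob at (583,62) and the meter at (675,135). Next I go above the scene for a wrist view.

Emit:
carry_out(
  series=[
    {"tx": 1, "ty": -0.9, "tz": -0.4, "hand": 1},
    {"tx": 1, "ty": -0.9, "tz": -0.4, "hand": 1},
    {"tx": 1, "ty": -0.9, "tz": -0.4, "hand": 1},
    {"tx": 1, "ty": -0.9, "tz": -0.4, "hand": 1},
    {"tx": 1, "ty": -0.9, "tz": -0.4, "hand": 1},
    {"tx": 1, "ty": -0.9, "tz": -0.4, "hand": 1},
    {"tx": 1, "ty": -0.9, "tz": -0.4, "hand": 1},
    {"tx": 1, "ty": -0.9, "tz": -0.4, "hand": 1},
  ],
)

```text
invalid input at $.series[0]: expected keys tx, ty, tz, wx, wy, wz, hand
```

Emit:
carry_out(
  series=[
    {"tx": 1, "ty": -0.9, "tz": -0.4, "hand": 1},
    {"tx": 1, "ty": -0.9, "tz": -0.4, "hand": 1},
    {"tx": 1, "ty": -0.9, "tz": -0.4, "hand": 1},
    {"tx": 1, "ty": -0.9, "tz": -0.4, "hand": 1},
    {"tx": 1, "ty": -0.9, "tz": -0.2, "hand": 1},
    {"tx": 0.8, "ty": -0.9, "tz": 0, "hand": 1},
    {"tx": 0, "ty": 0, "tz": 0, "hand": 1},
    {"tx": 0, "ty": 0, "tz": 0, "hand": 1},
  ],
)

```text
invalid input at $.series[0]: expected keys tx, ty, tz, wx, wy, wz, hand
```

```bash
python3 - <<'E'
from h import *
s=readout.get_state();print(s["time"],np.round(s["position"],3),np.round(s["ee_rot"],3))
w=Cam("wrist","w1")
print(w.e.round(3))
E
```

```text
0.25 [ 0.16  -0.5    0.231] [ 0.988  0.154 -0.    -0.001]
[ 0.239 -0.474  0.375]
```

View pics/w1.png

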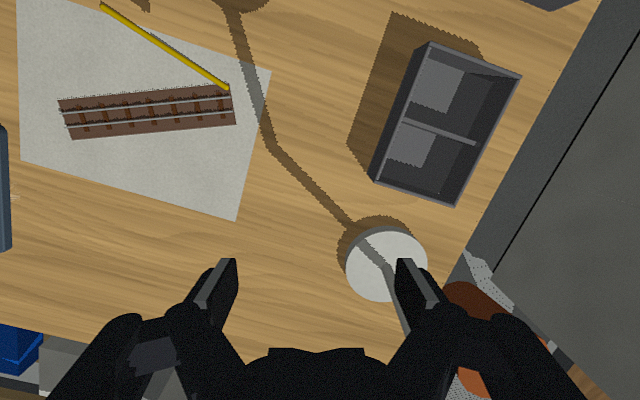

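The first call was refused because every row needs all the keys. This view shows only the lamp base at (385,265), with its pole leaning back, away from the path. I'm moving now.

Emit:
carry_out(
  series=[
    {"tx": 1, "ty": -0.9, "tz": -0.4, "wx": 0, "wy": 0, "wz": 0, "hand": 1},
    {"tx": 1, "ty": -0.9, "tz": -0.4, "wx": 0, "wy": 0, "wz": 0, "hand": 1},
    {"tx": 1, "ty": -0.9, "tz": -0.4, "wx": 0, "wy": 0, "wz": 0, "hand": 1},
    {"tx": 1, "ty": -0.9, "tz": -0.4, "wx": 0, "wy": 0, "wz": 0, "hand": 1},
    {"tx": 1, "ty": -0.9, "tz": -0.4, "wx": 0, "wy": 0, "wz": 0, "hand": 1},
    {"tx": 1, "ty": -0.9, "tz": -0.4, "wx": 0, "wy": 0, "wz": 0, "hand": 1},
    {"tx": 1, "ty": -0.9, "tz": -0.4, "wx": 0, "wy": 0, "wz": 0, "hand": 1},
    {"tx": 1, "ty": -0.9, "tz": -0.4, "wx": 0, "wy": 0, "wz": 0, "hand": 1},
  ],
)

```text
time: 1.3
position: [0.2961, -0.2666, 0.3117]
ee_rot: [0.988, 0.154, 0.0, 0.0]
force: [0.7, 0.2, 0.3]
grip_width: 0.997
grip_force: 0.0
```

Emit:
carry_out(
  series=[
    {"tx": 1, "ty": -0.9, "tz": -0.4, "wx": 0, "wy": 0, "wz": 0, "hand": 1},
    {"tx": 1, "ty": -0.9, "tz": -0.4, "wx": 0, "wy": 0, "wz": 0, "hand": 1},
    {"tx": 1, "ty": -0.9, "tz": -0.4, "wx": 0, "wy": 0, "wz": 0, "hand": 1},
    {"tx": 1, "ty": -0.9, "tz": -0.4, "wx": 0, "wy": 0, "wz": 0, "hand": 1},
    {"tx": 1, "ty": -0.9, "tz": -0.2, "wx": 0, "wy": 0, "wz": 0, "hand": 1},
    {"tx": 0.6, "ty": -0.9, "tz": 0, "wx": 0, "wy": 0, "wz": 0, "hand": 1},
    {"tx": 0, "ty": 0, "tz": 0, "wx": 0, "wy": 0, "wz": 0, "hand": 1},
    {"tx": 0, "ty": 0, "tz": 0, "wx": 0, "wy": 0, "wz": 0, "hand": 1},
  ],
)

```text
time: 2.3
position: [0.3877, -0.0967, 0.3562]
ee_rot: [0.988, 0.154, -0.0, 0.0]
force: [-0.2, 0.5, 0.3]
grip_width: 0.998
grip_force: 0.0
```

```bash
python3 - <<'E'
from h import *
s=readout.get_state();print(s["time"],np.round(s["position"],3),np.round(s["ee_rot"],3))
w=Cam("wrist","w2")
print(w.e.round(3))
E
```

```text
2.3 [ 0.388 -0.097  0.356] [ 0.988  0.154 -0.     0.   ]
[ 0.467 -0.07   0.5  ]
```

View pics/w2.png

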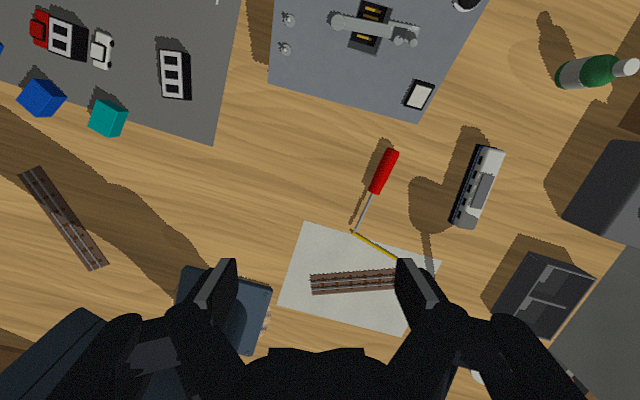

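The wrist view shows the bay's black opening around (372,25). The hasp crosses it from the hub at about (340,25) to the stud at about (405,37). The mid module (two rockers) is at about (66,38), between the red car (44,30) and the white car (103,48). The long module is at (174,72). I'm zooming in on both areas.

```bash
python3 - <<'E'
import cv2,numpy as np
i=cv2.imread("pics/w2.png")
a=cv2.resize(i[0:130,255:500],(784,416),interpolation=cv2.INTER_CUBIC) # 3.2
b=cv2.resize(i[0:90,20:130],(440,360),interpolation=cv2.INTER_CUBIC)
cv2.imwrite("pics/z2.png",np.hstack([cv2.resize(i[0:120,262:382+40],(640,480),interpolation=cv2.INTER_CUBIC)[:, :480] if 0 else cv2.resize(i[0:130,262:382+50],(510,390),interpolation=cv2.INTER_CUBIC) ,cv2.resize(i[0:130,20:116],(288,390),interpolation=cv2.INTER_CUBIC)]))
E
```

```text
(no output)
```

View pics/z2.png

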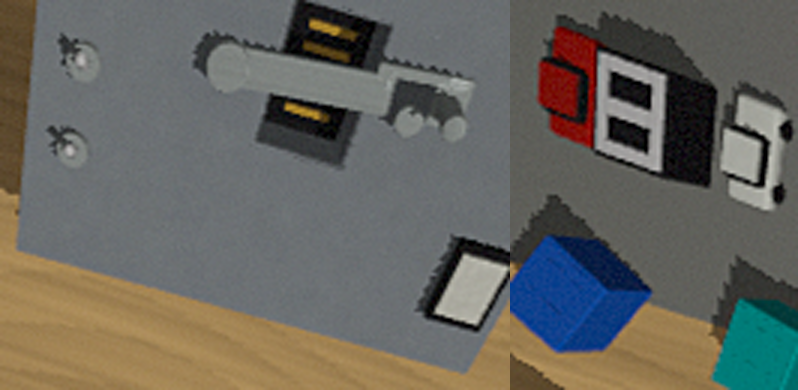

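```bash
cat > est.py <<'E'
from h import *
def bayR(yaw):
    # bay axes in world: x up slope, y left, z out
    return R.from_euler("z",yaw).as_matrix()@R.from_euler("y",-np.pi/6).as_matrix()
def bp(p,P): # bay coords -> world, p=[x,y,yaw]
    return np.array([p[0],p[1],.101])+np.atleast_2d(P)@bayR(p[2]).T
E
python3 - <<'E'
from est import *
st=readout.get_state(); w=Cam("wrist")
L=np.array
o=lambda x,y:[262+x/3,y/3]
m=lambda x,y:[20+(x-510)/3,y/3]
pts=L([[-.02675,.01975,0],[-.02675,-.01975,0],[0,.039,.010],[0,-.039,.009]])
uv=L([o(257,140),o(343,167),o(227,66),o(408,122)])
f=lambda p:(w.px(bp(p,pts))-uv).ravel()
s=least_squares(f,[.59,-.1,0]);p=s.x
print("desk",p.round(4),"res",s.fun.reshape(-1,2).round(1))
for n,q in dict(right_up=[.02675,-.01975,0],left_up=[.02675,.01975,0]).items(): print(n,(w.px(bp(p,q))-[262,0])*3)
c=w.onz([o(18,248)],.05)  # front corners check
for h in np.arange(0,.2,.1):
    a=np.radians(0)
def post(p,a,z=.03): return bp(p,[[.092*np.sin(a),.039-.092*np.cos(a),z]])
g=least_squares(lambda a:(w.px(post(p,a[0]))-L(o(453,127))).ravel(),[0.05]);print("hasp",g.x,g.fun)
# front deck corners: (-d, +-.12,0)
g=least_squares(lambda d:(w.px(bp(p,[[-d[0],d[1],0],[-d[0],-d[2],0]]))-L([o(18,248),o(465,372)])).ravel(),[.1,.12,.12]);print("front",g.x,g.fun)
# module top face corners
t=L([m(597,47),m(668,75),m(662,173),m(595,148)])
P=w.onz(t,.03);print("mod",P.round(4),P.mean(0).round(4))
print([np.linalg.norm(P[i]-P[(i+1)%4]).round(4) for i in range(4)])
q=least_squares(lambda q:(w.px(np.c_[L([q[:2]])+L([[.025,.018],[.025,-.018],[-.025,-.018],[-.025,.018]])@R.from_euler("z",q[2]).as_matrix()[:2,:2].T,[.03]*4])-t).ravel(),[*P.mean(0)[:2],0.]);print("mid",q.x,q.fun.round(1))
E
```

```text
desk [ 0.5772 -0.1057  0.0509] res [[-0.5  0.2]
 [-0.8 -0.3]
 [ 0.7  0.2]
 [ 0.5 -0.2]]
right_up [[392.13768322  27.50437705]]
left_up [[297.29735383  -2.69254179]]
hasp [0.08959019] [0.75436537 0.27840808]
front [0.10462254 0.11899584 0.11992743] [ 0.11303779 -0.39896117 -0.11852062  0.41831254]
mod [[0.4705 0.3387 0.03  ]
 [0.4688 0.3054 0.03  ]
 [0.4231 0.307  0.03  ]
 [0.4246 0.3394 0.03  ]] [0.4467 0.3226 0.03  ]
[np.float64(0.0333), np.float64(0.0457), np.float64(0.0325), np.float64(0.046)]
mid [ 0.44658324  0.32261899 -0.040704  ] [-0.7 -1.6  1.3 -1.1  0.9  1.8 -1.5  1.1]
```

The fit is consistent: the deck front comes out at 104.6 mm and the half-widths at 119 to 120 mm. The bay is at (0.577, -0.106) with yaw 0.051, the hasp stands about 0.09 open, and the module is at (0.447, 0.323) with yaw -0.04. Next I plan the approach to the hasp post, with the fingers straddling it at 45°.

```bash
cat >> est.py <<'E'
D=[.5772,-.1057,.0509]; B=bayR(D[2]); bx,by,bz=B.T
RH=np.c_[(by-bx)/2**.5,(bx+by)/2**.5,-bz]   # hasp work
RM=np.c_[by,bx,-bz]                          # module into bay
def RT(yaw): # module on table
    c,s=np.cos(yaw),np.sin(yaw); return np.c_[[-s,c,0],[c,s,0],[0,0,-1.]]
def post(a,z): return bp(D,[[.092*np.sin(a),.039-.092*np.cos(a),z]])[0]
def cur():
    s=readout.get_state(); return np.array(s["position"]),R.from_quat(s["ee_rot"]).as_matrix(),s
def rot(Rt,R0=None):
    R0=cur()[1] if R0 is None else R0
    return np.degrees(R.from_matrix(R0.T@Rt).as_rotvec())/6
def sh(t,Rf,p0=None):
    p0=cur()[0] if p0 is None else p0
    return (np.array(t)-p0)@Rf/.025
E
python3 - <<'E'
from est import *
p,r,s=cur(); print("rot",rot(RH).round(2))
a=post(.09,.08);b=post(.09,.013)
print(p,a,b,"to above",sh(a,RH).round(2),"down",sh(b,RH,a).round(2))
E
```

```text
rot [ -5.82   1.58 -19.5 ]
[ 0.38759641 -0.09705099  0.35621045] [ 0.54708114 -0.15993027  0.17441645] [ 0.58053775 -0.15822586  0.11639274] to above [-3.26 -0.75  9.42] down [-0.    0.    2.68]
```

Emit:
carry_out(
  series=[
    {"tx": 0, "ty": 0, "tz": 0, "wx": -0.29, "wy": 0.08, "wz": -0.975, "hand": 1},
    {"tx": 0, "ty": 0, "tz": 0, "wx": -0.29, "wy": 0.08, "wz": -0.975, "hand": 1},
    {"tx": 0, "ty": 0, "tz": 0, "wx": -0.29, "wy": 0.08, "wz": -0.975, "hand": 1},
    {"tx": 0, "ty": 0, "tz": 0, "wx": -0.29, "wy": 0.08, "wz": -0.975, "hand": 1},
    {"tx": 0, "ty": 0, "tz": 0, "wx": -0.29, "wy": 0.08, "wz": -0.975, "hand": 1},
    {"tx": 0, "ty": 0, "tz": 0, "wx": -0.29, "wy": 0.08, "wz": -0.975, "hand": 1},
    {"tx": 0, "ty": 0, "tz": 0, "wx": -0.29, "wy": 0.08, "wz": -0.975, "hand": 1},
    {"tx": 0, "ty": 0, "tz": 0, "wx": -0.29, "wy": 0.08, "wz": -0.975, "hand": 1},
  ],
)

```text
time: 3.4
position: [0.3874, -0.0971, 0.3562]
ee_rot: [0.838, 0.532, 0.05, 0.112]
force: [0.4, 0.3, 0.3]
grip_width: 1.001
grip_force: 0.0
```

Emit:
carry_out(
  series=[
    {"tx": 0, "ty": 0, "tz": 0, "wx": -0.29, "wy": 0.08, "wz": -0.975, "hand": -0.44},
    {"tx": 0, "ty": 0, "tz": 0, "wx": -0.29, "wy": 0.08, "wz": -0.975, "hand": -0.44},
    {"tx": 0, "ty": 0, "tz": 0, "wx": -0.29, "wy": 0.08, "wz": -0.975, "hand": -0.44},
    {"tx": 0, "ty": 0, "tz": 0, "wx": -0.29, "wy": 0.08, "wz": -0.975, "hand": -0.44},
    {"tx": 0, "ty": 0, "tz": 0, "wx": -0.29, "wy": 0.08, "wz": -0.975, "hand": -0.44},
    {"tx": 0, "ty": 0, "tz": 0, "wx": -0.29, "wy": 0.08, "wz": -0.975, "hand": -0.44},
    {"tx": 0, "ty": 0, "tz": 0, "wx": -0.29, "wy": 0.08, "wz": -0.975, "hand": -0.44},
    {"tx": 0, "ty": 0, "tz": 0, "wx": -0.29, "wy": 0.08, "wz": -0.975, "hand": -0.44},
  ],
)

```text
time: 4.4
position: [0.3873, -0.0971, 0.3562]
ee_rot: [0.537, 0.814, 0.091, 0.203]
force: [-0.1, -0.2, -0.7]
grip_width: 0.275
grip_force: 0.0
```

Emit:
carry_out(
  series=[
    {"tx": 0, "ty": 0, "tz": 0, "wx": -0.29, "wy": 0.08, "wz": -0.975, "hand": -0.44},
    {"tx": 0, "ty": 0, "tz": 0, "wx": -0.29, "wy": 0.08, "wz": -0.975, "hand": -0.44},
    {"tx": 0, "ty": 0, "tz": 0, "wx": -0.29, "wy": 0.08, "wz": -0.975, "hand": -0.44},
    {"tx": 0, "ty": 0, "tz": 0, "wx": -0.29, "wy": 0.08, "wz": -0.975, "hand": -0.44},
    {"tx": -0.8, "ty": -0.2, "tz": 0.5, "wx": 0, "wy": 0, "wz": 0, "hand": -0.44},
    {"tx": -0.8, "ty": -0.2, "tz": 1, "wx": 0, "wy": 0, "wz": 0, "hand": -0.44},
    {"tx": -0.8, "ty": -0.2, "tz": 1, "wx": 0, "wy": 0, "wz": 0, "hand": -0.44},
    {"tx": -0.8, "ty": -0.2, "tz": 1, "wx": 0, "wy": 0, "wz": 0, "hand": -0.44},
  ],
)

```text
time: 5.4
position: [0.472, -0.1641, 0.3008]
ee_rot: [0.347, 0.901, 0.106, 0.236]
force: [-0.7, -0.3, 1.0]
grip_width: 0.284
grip_force: 0.0
```

```bash
python3 - <<'E'
from est import *
p,r,s=cur(); print(s["time"],p.round(4),np.round(s["joints"],2),s["grip_width"],"rot",rot(RH).round(2))
a=post(.09,.08);b=post(.09,.013)
print("to above",sh(a,r).round(2),sh(b,r).round(2),"down",sh(b,RH,a).round(2))
E
```

```text
5.4 [ 0.472  -0.1641  0.3008] [-0.69 -0.49 -0.31  1.35  0.34  0.12] 0.2841323373850379 rot [ 0.   -0.02 -0.02]
to above [-0.06  0.06  5.88] [-0.06  0.06  8.56] down [-0.    0.    2.68]
```

Emit:
carry_out(
  series=[
    {"tx": 0, "ty": 0, "tz": 1, "wx": 0, "wy": 0, "wz": 0, "hand": -0.44},
    {"tx": 0, "ty": 0, "tz": 1, "wx": 0, "wy": 0, "wz": 0, "hand": -0.44},
    {"tx": 0, "ty": 0, "tz": 1, "wx": 0, "wy": 0, "wz": 0, "hand": -0.44},
    {"tx": 0, "ty": 0, "tz": 1, "wx": 0, "wy": 0, "wz": 0, "hand": -0.44},
    {"tx": 0, "ty": 0, "tz": 1, "wx": 0, "wy": 0, "wz": 0, "hand": -0.44},
    {"tx": 0, "ty": 0, "tz": 1, "wx": 0, "wy": 0, "wz": 0, "hand": -0.44},
    {"tx": 0, "ty": 0, "tz": 1, "wx": 0, "wy": 0, "wz": 0, "hand": -0.44},
    {"tx": 0, "ty": 0, "tz": 0.3, "wx": 0, "wy": 0, "wz": 0, "hand": -0.44},
  ],
)

```text
time: 6.4
position: [0.5615, -0.1575, 0.1406]
ee_rot: [0.347, 0.902, 0.106, 0.233]
force: [0.5, 0.4, 0.3]
grip_width: 0.284
grip_force: 0.0
```

```bash
python3 - <<'E'
from est import *
p,r,s=cur(); print(s["time"],p.round(4),np.round(s["force"],1))
b=post(.09,.013); print(sh(b,r).round(2))
w=Cam("wrist"); 
for q in [post(.09,.03),b,p]: print(w.px(q).round(1))
cv2.imwrite("pics/w3.png",w.img)
t=sh(post(1.65,.013),RH,b); print("total",t)
aa=np.linspace(.09,1.62,17); P=np.array([post(x,.013) for x in aa]); print((np.diff(P,axis=0)@RH/.025).round(2))
E
```

```text
6.4 [ 0.5615 -0.1575  0.1406] [0.5 0.4 0.3]
[-0.18  0.08  1.22]
[[317.8 253.9]]
[[317.7 242. ]]
[[314.8 258.7]]
total [4.37388455e-01 5.15762355e+00 1.49845039e-15]
[[-0.21  0.28 -0.  ]
 [-0.18  0.3  -0.  ]
 [-0.16  0.32  0.  ]
 [-0.12  0.33  0.  ]
 [-0.09  0.34 -0.  ]
 [-0.06  0.35 -0.  ]
 [-0.03  0.35  0.  ]
 [ 0.01  0.35 -0.  ]
 [ 0.04  0.35 -0.  ]
 [ 0.07  0.34  0.  ]
 [ 0.11  0.34  0.  ]
 [ 0.14  0.32 -0.  ]
 [ 0.17  0.31  0.  ]
 [ 0.2   0.29 -0.  ]
 [ 0.22  0.27 -0.  ]
 [ 0.25  0.25  0.  ]]
```

View pics/w3.png

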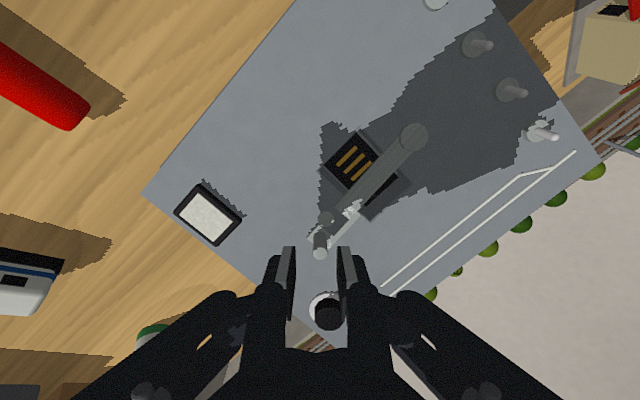

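The post top at (320,245) sits between the fingers, as predicted at (318,254). Going down and along the arc.

Emit:
carry_out(
  series=[
    {"tx": -0.2, "ty": 0.1, "tz": 0.6, "wx": 0, "wy": 0, "wz": 0, "hand": -0.44},
    {"tx": 0, "ty": 0, "tz": 0.6, "wx": 0, "wy": 0, "wz": 0, "hand": -0.44},
    {"tx": -0.21, "ty": 0.28, "tz": 0, "wx": 0, "wy": 0, "wz": 0, "hand": -0.44},
    {"tx": -0.18, "ty": 0.3, "tz": 0, "wx": 0, "wy": 0, "wz": 0, "hand": -0.44},
    {"tx": -0.16, "ty": 0.32, "tz": 0, "wx": 0, "wy": 0, "wz": 0, "hand": -0.44},
    {"tx": -0.12, "ty": 0.33, "tz": 0, "wx": 0, "wy": 0, "wz": 0, "hand": -0.44},
    {"tx": -0.09, "ty": 0.34, "tz": 0, "wx": 0, "wy": 0, "wz": 0, "hand": -0.44},
    {"tx": -0.06, "ty": 0.35, "tz": 0, "wx": 0, "wy": 0, "wz": 0, "hand": -0.44},
  ],
)

```text
time: 7.45
position: [0.624, -0.1362, 0.145]
ee_rot: [0.346, 0.902, 0.106, 0.236]
force: [0.2, -0.9, -0.0]
grip_width: 0.281
grip_force: 0.4
```

Emit:
carry_out(
  series=[
    {"tx": -0.03, "ty": 0.35, "tz": 0, "wx": 0, "wy": 0, "wz": 0, "hand": -0.44},
    {"tx": 0.01, "ty": 0.35, "tz": 0, "wx": 0, "wy": 0, "wz": 0, "hand": -0.44},
    {"tx": 0.04, "ty": 0.35, "tz": 0, "wx": 0, "wy": 0, "wz": 0, "hand": -0.44},
    {"tx": 0.07, "ty": 0.34, "tz": 0, "wx": 0, "wy": 0, "wz": 0, "hand": -0.44},
    {"tx": 0.11, "ty": 0.34, "tz": 0, "wx": 0, "wy": 0, "wz": 0, "hand": -0.44},
    {"tx": 0.14, "ty": 0.32, "tz": 0, "wx": 0, "wy": 0, "wz": 0, "hand": -0.44},
    {"tx": 0.17, "ty": 0.31, "tz": 0, "wx": 0, "wy": 0, "wz": 0, "hand": -0.44},
    {"tx": 0.2, "ty": 0.29, "tz": 0, "wx": 0, "wy": 0, "wz": 0, "hand": -0.44},
  ],
)

```text
time: 8.45
position: [0.65, -0.075, 0.1616]
ee_rot: [0.346, 0.902, 0.106, 0.235]
force: [0.8, -1.8, -0.3]
grip_width: 0.28
grip_force: 0.3
```

Emit:
carry_out(
  series=[
    {"tx": 0.22, "ty": 0.27, "tz": 0, "wx": 0, "wy": 0, "wz": 0, "hand": -0.44},
    {"tx": 0.25, "ty": 0.25, "tz": 0, "wx": 0, "wy": 0, "wz": 0, "hand": -0.44},
    {"tx": 0.25, "ty": 0.25, "tz": 0, "wx": 0, "wy": 0, "wz": 0, "hand": -0.44},
    {"tx": 0.1, "ty": 0.1, "tz": 0, "wx": 0, "wy": 0, "wz": 0, "hand": -0.44},
    {"tx": 0, "ty": 0, "tz": 0, "wx": 0, "wy": 0, "wz": 0, "hand": -0.44},
    {"tx": 0, "ty": -0.2, "tz": 0, "wx": 0, "wy": 0, "wz": 0, "hand": -0.44},
    {"tx": 0, "ty": 0, "tz": -0.7, "wx": 0, "wy": 0, "wz": 0, "hand": -0.44},
    {"tx": 0, "ty": 0, "tz": -0.9, "wx": 0, "wy": 0, "wz": 0, "hand": -0.44},
  ],
)

```text
time: 9.45
position: [0.6255, -0.0509, 0.1954]
ee_rot: [0.347, 0.902, 0.106, 0.235]
force: [-0.4, -0.5, 0.8]
grip_width: 0.277
grip_force: 0.0
```

```bash
python3 - <<'E'
from est import *
p,r,s=cur(); print(s["time"],p.round(4),np.round(s["joints"],2),((p-np.array([*D[:2],.101]))@B).round(4))
w=Cam("wrist","w4")
for a in [1.4,1.5,1.57,1.65]: print(a,w.px(post(a,.03)).round(1),w.px(post(a,.006)).round(1))
print(w.px(bp(D,[[0,.039,.01]])))
E
```

```text
9.45 [ 0.6255 -0.0509  0.1954] [-0.27 -0.23 -0.35  0.96  0.16  0.51] [0.0913 0.0523 0.0562]
1.4 [[285.3 264.6]] [[288.5 248.4]]
1.5 [[295.3 257.5]] [[297.5 241.9]]
1.57 [[302.  251.9]] [[303.4 236.8]]
1.65 [[309.1 244.9]] [[309.8 230.5]]
[[207.15408338 153.36711314]]
```

View pics/w4.png

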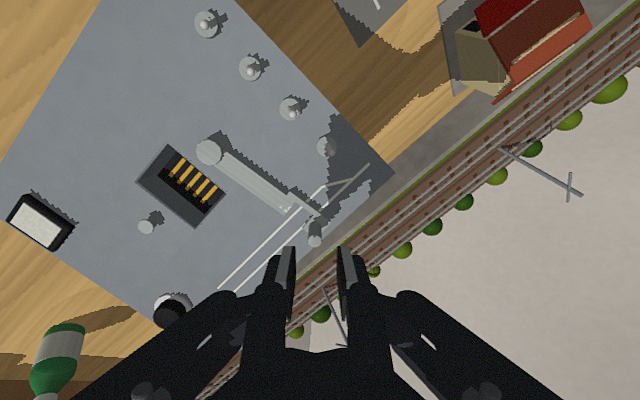

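The hasp now stands up the slope, with its hub at (208,152) and its post at (315,240), about 1.65 rad. The bay is clear, with mouth corners at about (135,182), (168,144), (228,195) and (196,228). I'll use these to refine the bay and plan the move to the module.

```bash
python3 - <<'E'
from est import *
p,r,s=cur()
w=Cam("wrist")
c=.02675;d=.01975
pts=np.array([[-c,-d,0],[-c,d,0],[c,d,0],[c,-d,0],[0,.039,.01],[0,-.039,.009]])
uv=np.array([[135,182],[168,144],[228,195],[196,228],[208,152],[146,225]])
print((w.px(bp(D,pts))).round(1).tolist())
f=least_squares(lambda q:(w.px(bp(q,pts))-uv).ravel(),D); print(f.x.round(4),f.fun.round(1))
M=[.4466,.3226]; Rt=RT(-.041)
a=[*M,.12];b=[*M,.016]
up=p-r[:,2]*.1
print("rot",rot(Rt).round(2),"world delta",(np.array(a)-p).round(3), "in Rt",sh(a,Rt).round(2), "in cur",sh(a,r).round(2))
print("heading now",np.degrees(np.arctan2(r[1,0],r[0,0])))
E
```

```text
[[133.8, 176.6], [164.2, 138.8], [222.5, 189.2], [191.4, 222.8], [205.1, 148.1], [142.6, 221.0]]
[ 0.5815 -0.1078  0.0533] [ 2.9 -0.6 -0.1  0.4 -2.9 -1.4 -1.5 -1.5  0.2  1.7  0.6  0.1]
rot [4.91 1.77 8.18] world delta [-0.18   0.374 -0.08 ] in Rt [14.66 -7.85  3.21] in cur [15.92  5.74 -0.47]
heading now 133.78048589305226
```

```bash
python3 - <<'E'
from est import *
a=Cam("scene");b=Cam("side")
print("tree",a.onz([[432,328],[349,358]],0).round(3),b.onz([[229,354],[181,296]],0).round(3),"house",a.onz([[300,318]],0).round(3),b.onz([[222,252]],0).round(3))
w=Cam("wrist");p,r,s=cur();print(s["time"],p)
print("hasp",w.px(post(1.65,.03)),w.px(post(1.7,.03)))
p1=p-r[:,2]*.075; Rt=RT(-.041)
print(p1, sh([.4466,.3226,.25],r,p1).round(2),rot(Rt).round(2))
E
```

```text
tree [[0.512 0.47  0.   ]
 [0.732 0.4   0.   ]] [[0.519 0.465 0.   ]
 [0.727 0.398 0.   ]] house [[0.751 0.237 0.   ]] [[0.745 0.223 0.   ]]
9.7 [ 0.62636034 -0.05087251  0.19531666]
hasp [[307.38897571 242.55724251]] [[311.5771717  237.85241228]]
[ 0.58893098 -0.05299123  0.26027476] [13.98  7.66 -2.06] [4.86 1.73 8.19]
```

Emit:
carry_out(
  series=[
    {"tx": 0, "ty": 0, "tz": -1, "wx": 0, "wy": 0, "wz": 0, "hand": -0.44},
    {"tx": 0, "ty": 0, "tz": -1, "wx": 0, "wy": 0, "wz": 0, "hand": 0.7},
    {"tx": 0, "ty": 0, "tz": -1, "wx": 0, "wy": 0, "wz": 0, "hand": 0.7},
    {"tx": 0, "ty": 0, "tz": 0, "wx": 0.54, "wy": 0.19, "wz": 0.91, "hand": 0.7},
    {"tx": 0, "ty": 0, "tz": 0, "wx": 0.54, "wy": 0.19, "wz": 0.91, "hand": 0.7},
    {"tx": 0, "ty": 0, "tz": 0, "wx": 0.54, "wy": 0.19, "wz": 0.91, "hand": 0.7},
    {"tx": 0, "ty": 0, "tz": 0, "wx": 0.54, "wy": 0.19, "wz": 0.91, "hand": 0.7},
    {"tx": 0, "ty": 0, "tz": 0, "wx": 0.54, "wy": 0.19, "wz": 0.91, "hand": 0.7},
  ],
)

```text
time: 10.7
position: [0.5888, -0.0525, 0.2586]
ee_rot: [0.574, 0.811, 0.048, 0.107]
force: [0.2, 0.4, 0.2]
grip_width: 0.85
grip_force: 0.0
```

Emit:
carry_out(
  series=[
    {"tx": 0, "ty": 0, "tz": 0, "wx": 0.54, "wy": 0.19, "wz": 0.91, "hand": 0.7},
    {"tx": 0, "ty": 0, "tz": 0, "wx": 0.54, "wy": 0.19, "wz": 0.91, "hand": 0.7},
    {"tx": 0, "ty": 0, "tz": 0, "wx": 0.54, "wy": 0.19, "wz": 0.91, "hand": 0.7},
    {"tx": 0, "ty": 0, "tz": 0, "wx": 0.54, "wy": 0.19, "wz": 0.91, "hand": 0.7},
    {"tx": 1, "ty": -0.42, "tz": 0, "wx": 0, "wy": 0, "wz": 0, "hand": 0.7},
    {"tx": 1, "ty": -0.42, "tz": 0, "wx": 0, "wy": 0, "wz": 0, "hand": 0.7},
    {"tx": 1, "ty": -0.42, "tz": 0, "wx": 0, "wy": 0, "wz": 0, "hand": 0.7},
    {"tx": 1, "ty": -0.42, "tz": 0, "wx": 0, "wy": 0, "wz": 0, "hand": 0.7},
  ],
)

```text
time: 11.7
position: [0.5508, 0.0497, 0.2584]
ee_rot: [0.722, 0.692, -0.001, -0.0]
force: [0.3, 1.0, 0.3]
grip_width: 0.854
grip_force: 0.0
```

Emit:
carry_out(
  series=[
    {"tx": 1, "ty": -0.42, "tz": 0, "wx": 0, "wy": 0, "wz": 0, "hand": 0.7},
    {"tx": 1, "ty": -0.42, "tz": 0, "wx": 0, "wy": 0, "wz": 0, "hand": 0.7},
    {"tx": 1, "ty": -0.42, "tz": 0, "wx": 0, "wy": 0, "wz": 0, "hand": 0.7},
    {"tx": 1, "ty": -0.42, "tz": 0, "wx": 0, "wy": 0, "wz": 0, "hand": 0.7},
    {"tx": 1, "ty": -0.42, "tz": 0, "wx": 0, "wy": 0, "wz": 0, "hand": 0.7},
    {"tx": 1, "ty": -0.42, "tz": 0, "wx": 0, "wy": 0, "wz": 0, "hand": 0.7},
    {"tx": 1, "ty": -0.42, "tz": 0, "wx": 0, "wy": 0, "wz": 0, "hand": 0.7},
    {"tx": 0, "ty": 0, "tz": 0, "wx": 0, "wy": 0, "wz": 0, "hand": 0.7},
  ],
)

```text
time: 12.7
position: [0.4842, 0.2282, 0.2584]
ee_rot: [0.721, 0.693, -0.001, -0.0]
force: [0.4, 0.2, -0.1]
grip_width: 0.848
grip_force: 0.0
```

```bash
python3 - <<'E'
from est import *
p,r,s=cur(); print(s["time"],p.round(4))
w=Cam("wrist","w5"); p,r,s=cur();print(p.round(4),s["grip_width"])
Rt=RT(-.041);print(rot(Rt).round(2),sh([.4466,.3226,.12],r).round(2))
e=np.array([[.025,.018],[.025,-.018],[-.025,-.018],[-.025,.018]])@R.from_euler("z",-.041).as_matrix()[:2,:2].T+[.4466,.3226]
print(w.px(np.c_[e,[.03]*4]).round(1).tolist())
q=w.px([.4466,.3226,.03])[0].astype(int); x,y=max(q[0]-130,0),max(q[1]-100,0)
print(x,y); cv2.imwrite("pics/z5.png",cv2.resize(w.img[y:y+200,x:x+260],None,fx=3,fy=3,interpolation=cv2.INTER_CUBIC))
E
```

```text
12.7 [0.4842 0.2282 0.2584]
[0.4846 0.2272 0.2585] 0.8502438985271651
[-0.01  0.02  0.01] [ 3.77 -1.66  5.53]
[[303.6, 85.6], [304.0, 116.0], [265.1, 115.9], [263.4, 85.5]]
154 1
```

View pics/z5.png

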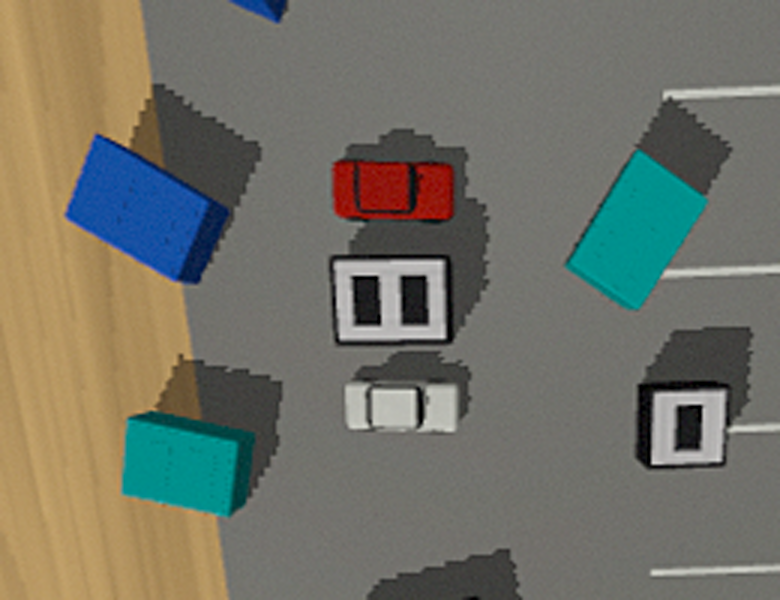

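The crop confirms the mid module (two rockers), with its top corners within 1 px of prediction. The red car is on its far side, the white car on its near side, and both ends are free. Descending.

Emit:
carry_out(
  series=[
    {"tx": 0.94, "ty": -0.4, "tz": 0.6, "wx": 0, "wy": 0, "wz": 0, "hand": 0.7},
    {"tx": 0.94, "ty": -0.4, "tz": 0.6, "wx": 0, "wy": 0, "wz": 0, "hand": 0.7},
    {"tx": 0.94, "ty": -0.4, "tz": 0.6, "wx": 0, "wy": 0, "wz": 0, "hand": 0.7},
    {"tx": 0.94, "ty": -0.4, "tz": 0.6, "wx": 0, "wy": 0, "wz": 0, "hand": 0.7},
    {"tx": 0, "ty": 0, "tz": 1, "wx": 0, "wy": 0, "wz": 0, "hand": 0.7},
    {"tx": 0, "ty": 0, "tz": 1, "wx": 0, "wy": 0, "wz": 0, "hand": 0.7},
    {"tx": 0, "ty": 0, "tz": 1, "wx": 0, "wy": 0, "wz": 0, "hand": 0.7},
    {"tx": 0, "ty": 0, "tz": 0.5, "wx": 0, "wy": 0, "wz": 0, "hand": 0.7},
  ],
)

```text
time: 13.75
position: [0.4483, 0.3207, 0.1096]
ee_rot: [0.722, 0.692, -0.002, 0.0]
force: [-0.0, 0.3, -0.4]
grip_width: 0.853
grip_force: 0.0
```

```bash
python3 - <<'E'
from est import *
camera("wrist");p,r,s=cur(); print(s["time"],p.round(4),s["grip_width"],rot(RT(-.041)).round(2),sh([.4473,.3226,.0165],r).round(2))
E
```

```text
13.8 [0.4478 0.3206 0.1085] 0.8488062103688649 [-0.04  0.04 -0.02] [ 0.1  -0.01  3.68]
```

Emit:
carry_out(
  series=[
    {"tx": 0.1, "ty": 0, "tz": 0.9, "wx": 0, "wy": 0, "wz": 0, "hand": 0.7},
    {"tx": 0, "ty": 0, "tz": 0.9, "wx": 0, "wy": 0, "wz": 0, "hand": 0.7},
    {"tx": 0, "ty": 0, "tz": 0.9, "wx": 0, "wy": 0, "wz": 0, "hand": 0.7},
    {"tx": 0, "ty": 0, "tz": 0.7, "wx": 0, "wy": 0, "wz": 0, "hand": 0.7},
    {"tx": 0, "ty": 0, "tz": 0.28, "wx": 0, "wy": 0, "wz": 0, "hand": 0.7},
    {"tx": 0, "ty": 0, "tz": 0, "wx": 0, "wy": 0, "wz": 0, "hand": 0.7},
    {"tx": 0, "ty": 0, "tz": 0, "wx": 0, "wy": 0, "wz": 0, "hand": 0.4},
    {"tx": 0, "ty": 0, "tz": 0, "wx": 0, "wy": 0, "wz": 0, "hand": 0},
  ],
  grip_force=40,
)

```text
time: 14.8
position: [0.4501, 0.3253, 0.0217]
ee_rot: [0.722, 0.692, 0.001, 0.001]
force: [-0.1, -0.3, 0.8]
grip_width: 0.566
grip_force: 41.3
```

Emit:
carry_out(
  series=[
    {"tx": 0, "ty": 0, "tz": 0, "wx": 0, "wy": 0, "wz": 0, "hand": 0},
    {"tx": 0, "ty": 0, "tz": 0, "wx": 0, "wy": 0, "wz": 0, "hand": 0},
    {"tx": 0, "ty": 0, "tz": 0, "wx": 0, "wy": 0, "wz": 0, "hand": 0},
    {"tx": 0, "ty": 0, "tz": -0.3, "wx": 0, "wy": 0, "wz": 0, "hand": 0},
    {"tx": 0, "ty": 0, "tz": -1, "wx": 0, "wy": 0, "wz": 0, "hand": 0},
    {"tx": 0, "ty": 0, "tz": -1, "wx": 0, "wy": 0, "wz": 0, "hand": 0},
    {"tx": 0, "ty": 0, "tz": -1, "wx": 0, "wy": 0, "wz": 0, "hand": 0},
    {"tx": 0, "ty": 0, "tz": -1, "wx": 0, "wy": 0, "wz": 0, "hand": 0},
  ],
)

```text
time: 15.8
position: [0.4483, 0.3243, 0.1276]
ee_rot: [0.722, 0.692, -0.001, 0.0]
force: [-0.0, -0.7, -1.2]
grip_width: 0.569
grip_force: 41.5
```

```bash
python3 - <<'E'
from est import *
w=Cam("wrist","w6");p,r,s=cur(); print(s["time"],p.round(4),s["grip_width"],s["grip_force"],np.round(s["force"],2))
# crop mostly finger area
cv2.imwrite("pics/z6.png",w.img[130:400,180:460])
E
```

```text
15.85 [0.4503 0.3254 0.1318] 0.5686240991065431 41.502068638801575 [0.96 0.56 2.16]
```

```bash
cat > held.py <<'E'
from est import *
def held(w):
    # bright low-saturation blob between fingers
    g=w.img.astype(int); mask=((g.min(2)>125)&(g.max(2)-g.min(2)<30)).astype(np.uint8)
    mask=cv2.morphologyEx(mask,cv2.MORPH_CLOSE,np.ones((9,9)))
    n,lab,st,ce=cv2.connectedComponentsWithStats(mask)
    out=[]
    for i in range(1,n):
        if st[i,4]>400: out.append((i,st[i].tolist(),ce[i].round(1).tolist(),[np.round(x,1).tolist() for x in cv2.minAreaRect(cv2.findNonZero((lab==i).astype(np.uint8)))[:2]]))
    return lab,out
E
python3 - <<'E'
from held import *
w=Cam("wrist");w.img=cv2.imread("pics/w6.png")
for o in held(w)[1]: print(o)
p,r,s=cur()
for d in [-.02,-.016,-.012,-.008]:
  c=np.array([[.016,.023,d],[.016,-.023,d],[-.016,-.023,d],[-.016,.023,d]]); print(d,w.px(p+c@r.T).round(0).tolist())
E
```

```text
(10, [261, 63, 118, 63, 1599], [311.1, 80.6], [[319.0, 96.3], [62.8, 115.3]])
(84, [223, 189, 56, 59, 1349], [252.3, 216.0], [[251.8, 215.0], [70.0, 38.4]])
(104, [517, 233, 52, 79, 2036], [543.5, 275.3], [[547.9, 273.7], [33.4, 87.7]])
(107, [421, 242, 70, 32, 829], [448.9, 255.2], [[455.6, 256.8], [29.8, 70.0]])
(108, [263, 248, 95, 90, 2735], [314.8, 278.2], [[310.0, 292.5], [89.0, 94.0]])
(125, [286, 330, 66, 23, 621], [320.6, 340.3], [[318.5, 341.0], [65.0, 22.0]])
-0.02 [[363.0, 250.0], [272.0, 250.0], [275.0, 302.0], [359.0, 302.0]]
-0.016 [[361.0, 246.0], [274.0, 246.0], [276.0, 298.0], [358.0, 298.0]]
-0.012 [[360.0, 243.0], [275.0, 243.0], [277.0, 293.0], [357.0, 293.0]]
-0.008 [[359.0, 240.0], [276.0, 240.0], [278.0, 289.0], [356.0, 289.0]]
```

```bash
python3 - <<'E'
from est import *
p,r,s=cur(); print(s["time"],p.round(4))
print("rot",rot(RM).round(2))
off=.0028
T=lambda h:bp(D,[[0,off,h+.0217]])[0]
p1=p+[0,0,.1]
print(T(.06).round(4),"from lifted in RM",sh(T(.06),RM,p1).round(2),"in cur", sh(T(.06),r,p1).round(2))
E
```

```text
15.9 [0.4505 0.3256 0.1305]
rot [-4.95  0.22 -0.86]
[ 0.5363 -0.105   0.1718] from lifted in RM [-17.37   1.03   3.31] in cur [-17.07   4.13   2.35]
```

Emit:
carry_out(
  series=[
    {"tx": 0, "ty": 0, "tz": -1, "wx": 0, "wy": 0, "wz": 0, "hand": 0},
    {"tx": 0, "ty": 0, "tz": -1, "wx": 0, "wy": 0, "wz": 0, "hand": 0},
    {"tx": 0, "ty": 0, "tz": -1, "wx": 0, "wy": 0, "wz": 0, "hand": 0},
    {"tx": 0, "ty": 0, "tz": -1, "wx": 0, "wy": 0, "wz": 0, "hand": 0},
    {"tx": -0.8, "ty": 0, "tz": 0, "wx": 0, "wy": 0, "wz": 0, "hand": 0},
    {"tx": -1, "ty": 0, "tz": 0, "wx": 0, "wy": 0, "wz": 0, "hand": 0},
    {"tx": -1, "ty": 0, "tz": 0, "wx": 0, "wy": 0, "wz": 0, "hand": 0},
    {"tx": -1, "ty": 0, "tz": 0, "wx": 0, "wy": 0, "wz": 0, "hand": 0},
  ],
)

```text
time: 16.9
position: [0.4437, 0.2277, 0.2248]
ee_rot: [0.722, 0.692, -0.002, -0.0]
force: [0.6, -0.3, -0.4]
grip_width: 0.568
grip_force: 41.5
```

Emit:
carry_out(
  series=[
    {"tx": -1, "ty": 0, "tz": 0, "wx": 0, "wy": 0, "wz": 0, "hand": 0},
    {"tx": -1, "ty": 0, "tz": 0, "wx": 0, "wy": 0, "wz": 0, "hand": 0},
    {"tx": -1, "ty": 0, "tz": 0, "wx": 0, "wy": 0, "wz": 0, "hand": 0},
    {"tx": 0, "ty": 0, "tz": 0, "wx": -0.82, "wy": 0.04, "wz": -0.14, "hand": 0},
    {"tx": 0, "ty": 0, "tz": 0, "wx": -0.82, "wy": 0.04, "wz": -0.14, "hand": 0},
    {"tx": 0, "ty": 0, "tz": 0, "wx": -0.82, "wy": 0.04, "wz": -0.14, "hand": 0},
    {"tx": 0, "ty": 0, "tz": 0, "wx": -0.82, "wy": 0.04, "wz": -0.14, "hand": 0},
    {"tx": 0, "ty": 0, "tz": 0, "wx": -0.82, "wy": 0.04, "wz": -0.14, "hand": 0},
  ],
)

```text
time: 17.9
position: [0.4406, 0.1536, 0.2243]
ee_rot: [0.679, 0.702, 0.153, 0.147]
force: [0.4, -0.6, -1.0]
grip_width: 0.57
grip_force: 41.6
```

Emit:
carry_out(
  series=[
    {"tx": 0, "ty": 0, "tz": 0, "wx": -0.82, "wy": 0.04, "wz": -0.14, "hand": 0},
    {"tx": -1, "ty": 0, "tz": 0, "wx": 0, "wy": 0, "wz": 0, "hand": 0},
    {"tx": -1, "ty": 0, "tz": 0, "wx": 0, "wy": 0, "wz": 0, "hand": 0},
    {"tx": -1, "ty": 0, "tz": 0, "wx": 0, "wy": 0, "wz": 0, "hand": 0},
    {"tx": -1, "ty": 0, "tz": 0, "wx": 0, "wy": 0, "wz": 0, "hand": 0},
    {"tx": -1, "ty": 0, "tz": 0, "wx": 0, "wy": 0, "wz": 0, "hand": 0},
    {"tx": -1, "ty": 0, "tz": 0, "wx": 0, "wy": 0, "wz": 0, "hand": 0},
    {"tx": 0, "ty": 0, "tz": 0, "wx": 0, "wy": 0, "wz": 0, "hand": 0},
  ],
)

```text
time: 18.9
position: [0.4479, 0.0031, 0.2241]
ee_rot: [0.669, 0.699, 0.183, 0.174]
force: [-1.0, 0.7, -0.9]
grip_width: 0.569
grip_force: 41.6
```

```bash
python3 - <<'E'
from est import *
camera("wrist");camera("wrist");p,r,s=cur(); print(s["time"],p.round(4),np.round(s["joints"],2),s["grip_width"])
print("rot",rot(RM).round(2))
T=lambda h:bp(D,[[0,.0028,h+.0217]])[0]
print(sh(T(.06),r).round(2))
E
```

```text
19.0 [0.4482 0.0049 0.2251] [-0.24 -0.75 -0.61  1.21  0.14  1.32] 0.5694089373563316
rot [-0.11  0.   -0.03]
[-4.56  1.84  3.48]
```

Emit:
carry_out(
  series=[
    {"tx": -0.95, "ty": 0.3, "tz": 0.4, "wx": -0.1, "wy": 0, "wz": 0, "hand": 0},
    {"tx": -0.95, "ty": 0.3, "tz": 0.4, "wx": 0, "wy": 0, "wz": 0, "hand": 0},
    {"tx": -0.95, "ty": 0.3, "tz": 0.4, "wx": 0, "wy": 0, "wz": 0, "hand": 0},
    {"tx": -0.95, "ty": 0.3, "tz": 0.4, "wx": 0, "wy": 0, "wz": 0, "hand": 0},
    {"tx": -0.75, "ty": 0.3, "tz": 0.4, "wx": 0, "wy": 0, "wz": 0, "hand": 0},
    {"tx": 0, "ty": 0.3, "tz": 0.7, "wx": 0, "wy": 0, "wz": 0, "hand": 0},
    {"tx": 0, "ty": 0, "tz": 0.7, "wx": 0, "wy": 0, "wz": 0, "hand": 0},
    {"tx": 0, "ty": 0, "tz": 0, "wx": 0, "wy": 0, "wz": 0, "hand": 0},
  ],
)

```text
time: 20.0
position: [0.5351, -0.1026, 0.1733]
ee_rot: [0.666, 0.7, 0.188, 0.176]
force: [-0.1, 0.0, -0.7]
grip_width: 0.569
grip_force: 41.6
```

```bash
python3 - <<'E'
from est import *
for i in range(6):
    w=Cam("wrist");p,r,s=cur(); print(s["time"],p.round(4),rot(RM).round(2))
T=lambda h:bp(D,[[0,.0028,h+.0217]])[0]
print(sh(T(.03),r).round(2))
c=.02675;d=.01975
pts=np.array([[-c,-d,0],[-c,d,0],[c,d,0],[c,-d,0],[0,.039,.01],[0,-.039,.009]])
for q in w.px(bp(D,pts)): cv2.circle(w.img,tuple(np.round(q).astype(int)),0,(0,0,255),-1)
print(w.px(bp(D,pts)).round(1).tolist())
cv2.imwrite("pics/z7.png",cv2.resize(w.img[160:360,185:445],None,fx=3,fy=3,interpolation=cv2.INTER_CUBIC))
E
```

```text
20.05 [ 0.5355 -0.103   0.1748] [-0.   -0.02 -0.01]
20.1 [ 0.5359 -0.1034  0.1759] [ 0.02 -0.01 -0.01]
20.15 [ 0.5362 -0.1038  0.1768] [ 0.03 -0.   -0.01]
20.2 [ 0.5364 -0.1041  0.1773] [ 0.03  0.01 -0.01]
20.25 [ 0.5365 -0.1043  0.1775] [ 0.04  0.01 -0.01]
20.3 [ 0.5365 -0.1044  0.1775] [ 0.04  0.01 -0.01]
[-0.02 -0.13  1.39]
[[282.7, 232.7], [280.9, 191.3], [342.3, 191.2], [341.0, 232.6], [311.3, 172.1], [311.9, 256.1]]
```

View pics/z7.png

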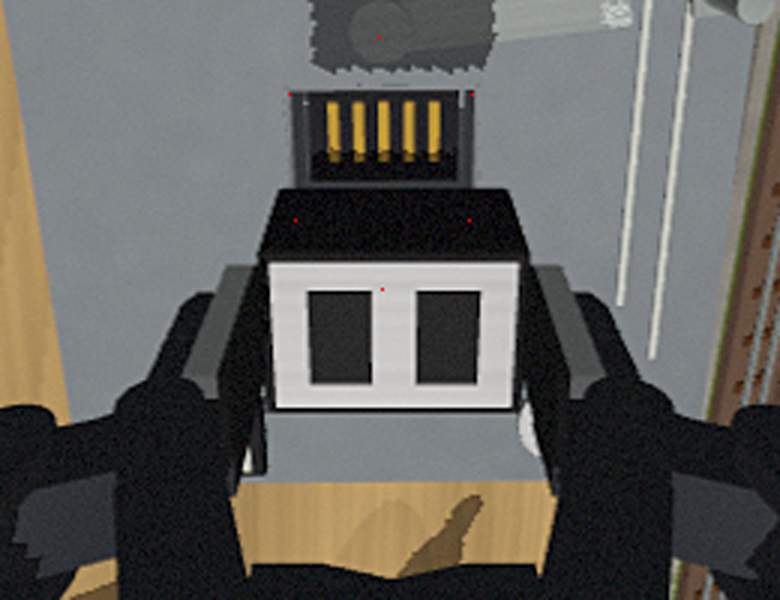

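The crop shows the module held squarely, with its face outline at crop corners (266,258), (524,258), (518,410) and (273,410). The bay mouth behind it lies under the predicted red dots at (290,95) and (472,94). I'm solving the module's pose in the hand from these pixels.

```bash
python3 - <<'E'
from est import *
w=Cam("wrist");p,r,s=cur();print(s["time"],p.round(4))
uv=np.array([[266,258],[524,258],[518,410],[273,410],[283,188],[505,188]])/3+[185,160]
# module coords in tool axes: x (36 side), y (50), z
m=np.array([[.018,-.025,-.03],[.018,.025,-.03],[-.018,.025,-.03],[-.018,-.025,-.03],[.018,-.025,0],[.018,.025,0]])
def pred(q): return w.px(p+(m@R.from_euler("xyz",q[3:]).as_matrix().T+q[:3])@r.T)
f=least_squares(lambda q:(pred(q)-uv).ravel(),[-.003,0,.02,0,0,0]);print(f.x[:3].round(4),np.degrees(f.x[3:]).round(1),f.fun.round(1))
g=least_squares(lambda q:(pred([*q,0,0,0])-uv).ravel(),[-.003,0,.02]);print(g.x.round(4),g.fun.round(1))
E
```

```text
20.35 [ 0.5365 -0.1045  0.1775]
[-0.0063  0.0007  0.0282] [ 0.1  2.8 -0.1] [-0.7  0.   0.7 -0.2 -0.7 -0.3  0.4 -0.1 -0.   0.4  0.3  0.2]
[-0.0074  0.0007  0.0282] [-0.5 -1.4  0.5 -1.3 -0.5  0.3  0.1  0.3  0.3  1.3  0.1  1.3]
```

```bash
python3 - <<'E'
from est import *
w=Cam("wrist");p,r,s=cur()
for x in (.011,-.011):
  for z in (0,-.0042,-.01,-.019,-.038):
    print(x,z,((w.px(p+np.array([[x,-.025,z],[x,-.0395,z]])@r.T)-[185,160])*3).round(0).tolist())
E
```

```text
0.011 0 [[262.0, 247.0], [187.0, 247.0]]
0.011 -0.0042 [[259.0, 258.0], [182.0, 258.0]]
0.011 -0.01 [[254.0, 273.0], [174.0, 273.0]]
0.011 -0.019 [[245.0, 298.0], [161.0, 298.0]]
0.011 -0.038 [[224.0, 364.0], [127.0, 364.0]]
-0.011 0 [[267.0, 345.0], [196.0, 345.0]]
-0.011 -0.0042 [[264.0, 357.0], [191.0, 357.0]]
-0.011 -0.01 [[260.0, 375.0], [184.0, 375.0]]
-0.011 -0.019 [[252.0, 405.0], [172.0, 405.0]]
-0.011 -0.038 [[233.0, 482.0], [142.0, 482.0]]
```

```bash
python3 - <<'E'
from est import *
w=Cam("wrist");p,r,s=cur();print(s["time"],p.round(4))
uv=np.array([[266,258],[524,258],[518,410],[273,410],[283,188],[505,188]])/3+[185,160]
m=np.array([[.018,-.025,-.03],[.018,.025,-.03],[-.018,.025,-.03],[-.018,-.025,-.03],[.018,-.025,0],[.018,.025,0]])
for z in (.018,.020,.022,.024,.026):
    g=least_squares(lambda q:(w.px(p+(m+[q[0],q[1],z])@r.T)-uv).ravel(),[0,0]); print(z,g.x.round(4),g.fun.reshape(-1,2).round(1).tolist())
# grey profile down the middle column, and across just above module
g=cv2.cvtColor(w.img,cv2.COLOR_BGR2GRAY)
print("col300",g[180:305,300].tolist())
E
```

```text
20.45 [ 0.5364 -0.1046  0.1772]
0.018 [-0.0018  0.0007] [[-3.8, -2.0], [3.9, -2.0], [2.4, 3.5], [-2.8, 3.4], [-2.1, -0.6], [2.5, -0.6]]
0.02 [-0.0029  0.0008] [[-3.1, -1.9], [3.2, -1.8], [1.7, 2.8], [-2.2, 2.8], [-1.6, -0.2], [2.0, -0.2]]
0.022 [-0.0041  0.0008] [[-2.5, -1.8], [2.5, -1.7], [1.2, 2.2], [-1.6, 2.1], [-1.1, 0.2], [1.5, 0.2]]
0.024 [-0.0052  0.0008] [[-1.8, -1.6], [1.9, -1.6], [0.6, 1.5], [-1.1, 1.5], [-0.6, 0.5], [1.1, 0.6]]
0.026 [-0.0063  0.0008] [[-1.1, -1.5], [1.2, -1.5], [0.0, 0.9], [-0.5, 0.9], [-0.2, 0.9], [0.6, 0.9]]
col300 [67, 65, 72, 107, 140, 135, 135, 136, 141, 138, 18, 36, 37, 37, 34, 30, 36, 36, 37, 36, 36, 34, 37, 34, 35, 31, 30, 35, 41, 36, 35, 6, 20, 23, 7, 6, 20, 19, 14, 13, 44, 65, 48, 1, 8, 15, 14, 22, 21, 14, 6, 5, 13, 21, 7, 17, 14, 9, 17, 1, 24, 6, 21, 16, 30, 31, 22, 113, 215, 203, 201, 203, 203, 199, 193, 200, 207, 2, 32, 41, 47, 46, 41, 44, 41, 46, 42, 44, 44, 44, 40, 39, 36, 47, 42, 42, 45, 44, 45, 41, 40, 44, 46, 41, 45, 47, 38, 62, 161, 216, 204, 202, 203, 207, 214, 217, 3, 67, 146, 137, 135, 135, 134, 135, 135]
```

Emit:
carry_out(
  series=[
    {"tx": 0.1, "ty": -0.16, "tz": 0.2, "wx": 0, "wy": 0, "wz": 0, "hand": 0},
    {"tx": 0, "ty": 0, "tz": 0.3, "wx": 0, "wy": 0, "wz": 0, "hand": 0},
    {"tx": 0, "ty": 0, "tz": 0.3, "wx": 0, "wy": 0, "wz": 0, "hand": 0},
    {"tx": 0, "ty": 0, "tz": 0.3, "wx": 0, "wy": 0, "wz": 0, "hand": 0},
    {"tx": 0, "ty": 0, "tz": 0.2, "wx": 0, "wy": 0, "wz": 0, "hand": 0},
    {"tx": 0, "ty": 0, "tz": 0, "wx": 0, "wy": 0, "wz": 0, "hand": 0},
    {"tx": 0, "ty": 0, "tz": 0, "wx": 0, "wy": 0, "wz": 0, "hand": 0},
    {"tx": 0, "ty": 0, "tz": 0, "wx": 0, "wy": 0, "wz": 0, "hand": 0},
  ],
)

```text
time: 21.45
position: [0.5492, -0.1014, 0.1469]
ee_rot: [0.666, 0.699, 0.189, 0.179]
force: [-0.0, -0.4, -0.8]
grip_width: 0.564
grip_force: 41.6
```

```bash
cat > look.py <<'E'
from est import *
def bay():
    p,r,s=cur(); return ((p-np.array([*D[:2],.101]))@B),s
if __name__=="__main__":
    for i in range(3): w=Cam("wrist")
    b,s=bay(); print(s["time"],"bay xyz",b.round(4),"rot",rot(RM).round(2),"F",np.round(np.array(s["force"])@B,1))
    g=cv2.cvtColor(w.img,cv2.COLOR_BGR2GRAY)
    for c in (296,318,338): print(c,g[185:260,c].tolist())
    rim=np.array([[0,.01975,0],[-.02675,.01975,0],[.02675,.01975,0]]); print("rim",w.px(bp(D,rim)).round(1).tolist())
    p,r,_=cur()
    for z,x in ((.0217,-.0035),(.024,-.005),(.026,-.0063)): print(z,w.px(p+np.array([[x+.018,0,z],[x+.018,-.0242,z],[x+.018,.0258,z],[x+.018,0,z-.03]])@r.T).round(1).tolist())
    row=225; print("row",row,g[row,260:375].tolist())
E
python3 look.py
```

```text
21.6 bay xyz [-0.0012  0.0057  0.0535] rot [ 0.03  0.01 -0.02] F [-0.9 -0.8 -0.3]
296 [75, 72, 74, 76, 73, 71, 76, 73, 75, 69, 73, 74, 69, 74, 72, 69, 72, 73, 74, 73, 49, 32, 40, 72, 93, 91, 88, 88, 52, 55, 59, 59, 57, 57, 53, 20, 26, 21, 1, 12, 0, 19, 8, 2, 23, 13, 1, 4, 3, 12, 17, 10, 21, 18, 14, 10, 16, 16, 24, 31, 26, 26, 118, 218, 206, 206, 206, 206, 204, 198, 205, 214, 2, 41, 42]
318 [84, 83, 83, 84, 90, 90, 82, 86, 89, 88, 84, 67, 76, 72, 74, 75, 72, 74, 75, 66, 42, 32, 58, 134, 173, 167, 165, 166, 163, 164, 166, 164, 167, 164, 166, 168, 168, 136, 2, 5, 26, 15, 16, 15, 19, 3, 18, 16, 14, 24, 25, 14, 13, 8, 21, 4, 7, 11, 23, 28, 34, 35, 119, 219, 205, 205, 206, 206, 203, 197, 198, 200, 203, 206, 207]
338 [87, 82, 82, 87, 85, 70, 72, 73, 73, 72, 73, 73, 70, 74, 74, 71, 78, 71, 65, 63, 34, 33, 56, 113, 120, 116, 118, 120, 116, 118, 117, 119, 121, 118, 121, 121, 110, 86, 1, 9, 1, 10, 20, 12, 21, 14, 11, 10, 12, 14, 19, 14, 3, 19, 20, 9, 7, 24, 21, 26, 31, 29, 114, 218, 205, 203, 205, 207, 200, 199, 203, 213, 6, 37, 44]
rim [[316.9, 206.4], [281.7, 206.5], [352.1, 206.3]]
0.0217 [[315.5, 222.2], [278.2, 222.2], [355.1, 222.2], [315.4, 243.5]]
0.024 [[315.5, 222.9], [278.8, 222.9], [354.5, 222.9], [315.4, 244.0]]
0.026 [[315.5, 223.5], [279.3, 223.5], [354.1, 223.5], [315.4, 244.5]]
row 225 [136, 139, 140, 137, 139, 139, 136, 139, 139, 138, 136, 141, 138, 138, 139, 144, 127, 64, 2, 2, 26, 0, 11, 12, 11, 17, 25, 3, 20, 8, 14, 16, 16, 9, 10, 14, 0, 17, 6, 20, 18, 5, 13, 14, 8, 19, 19, 9, 23, 12, 1, 12, 13, 18, 14, 15, 16, 16, 26, 3, 2, 6, 18, 0, 23, 11, 17, 8, 15, 18, 1, 7, 17, 12, 5, 13, 20, 18, 1, 2, 14, 9, 19, 22, 14, 11, 1, 2, 3, 11, 6, 22, 10, 11, 0, 125, 145, 140, 136, 137, 137, 138, 136, 140, 140, 140, 138, 139, 141, 140, 140, 140, 141, 139, 137]
```

```bash
python3 - <<'E'
from look import *
w=Cam("wrist");b,s=bay();print(b.round(4))
g=cv2.cvtColor(w.img,cv2.COLOR_BGR2GRAY)
for r0 in (207,209,212): print(r0,g[r0,272:292].tolist(),g[r0,340:362].tolist())
for dy in (0,.001,.002): print(w.px(bp(D,[[-.02675,.01975-dy*4,0],[.02675,.01975-dy*4,0]])).round(1).tolist())
E
```

```text
[-0.0013  0.0057  0.0535]
207 [139, 138, 139, 140, 136, 139, 141, 143, 142, 140, 105, 63, 49, 55, 52, 59, 116, 85, 33, 46] [38, 43, 42, 38, 40, 32, 115, 100, 61, 57, 56, 57, 51, 124, 145, 140, 137, 139, 138, 138, 139, 138]
209 [140, 137, 138, 140, 137, 141, 140, 142, 127, 134, 112, 70, 49, 51, 51, 61, 71, 47, 42, 33] [36, 41, 39, 46, 37, 34, 50, 77, 63, 56, 57, 57, 49, 122, 140, 140, 138, 136, 140, 137, 139, 138]
212 [140, 137, 138, 140, 138, 140, 141, 137, 143, 137, 116, 72, 53, 55, 60, 61, 75, 56, 39, 40] [34, 36, 38, 38, 39, 35, 72, 67, 56, 52, 57, 49, 61, 122, 141, 141, 141, 138, 137, 139, 137, 138]
[[281.8, 206.6], [352.2, 206.4]]
[[282.0, 211.5], [352.0, 211.3]]
[[282.2, 216.4], [351.7, 216.2]]
```

Emit:
carry_out(
  series=[
    {"tx": -0.05, "ty": 0.05, "tz": 0.2, "wx": 0, "wy": 0, "wz": 0, "hand": 0},
    {"tx": 0, "ty": 0, "tz": 0.3, "wx": 0, "wy": 0, "wz": 0, "hand": 0},
    {"tx": 0, "ty": 0, "tz": 0.3, "wx": 0, "wy": 0, "wz": 0, "hand": 0},
    {"tx": 0, "ty": 0, "tz": 0.2, "wx": 0, "wy": 0, "wz": 0, "hand": 0},
    {"tx": 0, "ty": 0, "tz": 0.1, "wx": 0, "wy": 0, "wz": 0, "hand": 0},
    {"tx": 0, "ty": 0, "tz": 0, "wx": 0, "wy": 0, "wz": 0, "hand": 0},
    {"tx": 0, "ty": 0, "tz": 0, "wx": 0, "wy": 0, "wz": 0, "hand": 0},
    {"tx": 0, "ty": 0, "tz": 0, "wx": 0, "wy": 0, "wz": 0, "hand": 0},
  ],
)

```text
time: 22.65
position: [0.5641, -0.1019, 0.1236]
ee_rot: [0.666, 0.699, 0.189, 0.179]
force: [0.8, -0.8, 0.3]
grip_width: 0.567
grip_force: 41.6
```

```bash
python3 - <<'E'
from look import *
for i in range(3): w=Cam("wrist")
b,s=bay();print(s["time"],b.round(4),rot(RM).round(2),np.round(np.array(s["force"])@B,1))
g=cv2.cvtColor(w.img,cv2.COLOR_BGR2GRAY)
for c in (296,318,338): print(c,g[205:232,c].tolist())
for r0 in (219,221,223,226): print(r0,g[r0,268:292].tolist(),g[r0,340:364].tolist())
print(w.px(bp(D,[[-.02675,.01975,0],[.02675,.01975,0]])).round(1).tolist())
p,r,_=cur();x=-.0039;z=.0215
print(w.px(p+np.array([[x+.018,-.0242,z],[x+.018,.0258,z]])@r.T).round(1).tolist())
E
```

```text
22.8 [-0.      0.0045  0.0259] [ 0.03  0.   -0.02] [ 0.  -0.  -0.8]
296 [74, 77, 70, 75, 78, 74, 74, 75, 76, 78, 79, 78, 30, 12, 47, 78, 66, 51, 17, 8, 16, 11, 5, 9, 4, 19, 10]
318 [87, 93, 108, 74, 74, 74, 73, 71, 80, 73, 64, 66, 25, 14, 40, 70, 66, 46, 7, 16, 10, 13, 19, 10, 23, 14, 17]
338 [75, 71, 74, 77, 76, 75, 77, 76, 72, 78, 78, 65, 7, 32, 78, 95, 93, 71, 10, 6, 20, 19, 16, 11, 7, 17, 1]
219 [145, 149, 147, 101, 73, 78, 70, 65, 61, 57, 57, 58, 59, 59, 62, 73, 47, 14, 16, 21, 16, 17, 17, 27] [30, 13, 13, 15, 18, 24, 11, 10, 34, 95, 85, 53, 56, 57, 60, 59, 62, 68, 71, 77, 78, 73, 74, 75]
221 [144, 151, 107, 69, 73, 81, 76, 70, 59, 61, 66, 57, 58, 57, 66, 69, 39, 15, 18, 8, 19, 12, 11, 11] [45, 12, 19, 16, 15, 4, 5, 6, 40, 64, 63, 61, 60, 63, 62, 62, 63, 69, 72, 75, 78, 81, 79, 70]
223 [146, 102, 63, 71, 76, 78, 68, 85, 74, 43, 19, 4, 7, 8, 18, 6, 7, 19, 11, 8, 14, 20, 5, 16] [18, 4, 16, 16, 13, 18, 14, 14, 13, 2, 11, 2, 9, 16, 42, 53, 63, 70, 74, 72, 90, 97, 74, 61]
226 [143, 144, 144, 146, 146, 137, 127, 144, 94, 2, 8, 22, 20, 9, 18, 21, 7, 14, 14, 8, 15, 19, 6, 16] [24, 23, 19, 24, 13, 15, 11, 15, 19, 21, 13, 18, 20, 23, 1, 26, 111, 145, 114, 85, 132, 146, 142, 144]
[[275.0, 218.7], [355.5, 218.5]]
[[278.2, 222.8], [355.0, 222.9]]
```

Emit:
carry_out(
  series=[
    {"tx": 0.025, "ty": 0, "tz": 0.1, "wx": 0, "wy": 0, "wz": 0, "hand": 0},
    {"tx": 0, "ty": 0, "tz": 0.1, "wx": 0, "wy": 0, "wz": 0, "hand": 0},
    {"tx": 0, "ty": 0, "tz": 0.1, "wx": 0, "wy": 0, "wz": 0, "hand": 0},
    {"tx": 0, "ty": 0, "tz": 0.1, "wx": 0, "wy": 0, "wz": 0, "hand": 0},
    {"tx": 0, "ty": 0, "tz": 0.05, "wx": 0, "wy": 0, "wz": 0, "hand": 0},
    {"tx": 0, "ty": 0, "tz": 0, "wx": 0, "wy": 0, "wz": 0, "hand": 0},
    {"tx": 0, "ty": 0, "tz": 0, "wx": 0, "wy": 0, "wz": 0, "hand": 0},
    {"tx": 0, "ty": 0, "tz": 0, "wx": 0, "wy": 0, "wz": 0, "hand": 0},
  ],
)

```text
time: 23.8
position: [0.5696, -0.101, 0.1136]
ee_rot: [0.666, 0.699, 0.189, 0.179]
force: [-0.4, 0.3, -1.1]
grip_width: 0.567
grip_force: 41.6
```

```bash
python3 - <<'E'
from look import *
for i in range(3):
  w=Cam("wrist"); b,s=bay();print(s["time"],b.round(4),rot(RM).round(2),np.round(np.array(s["force"])@B,1),np.round(np.array(s["ft_torque"])@B,2))
g=cv2.cvtColor(w.img,cv2.COLOR_BGR2GRAY)
for c in (296,318,338): print(c,g[210:256,c].tolist())
E
```

```text
23.85 [-0.      0.0051  0.0146] [ 0.03  0.   -0.02] [-0.6  0.1 -0.1] [0.01 0.57 0.01]
23.9 [-0.      0.0051  0.0146] [ 0.03  0.   -0.02] [-0.3  0.1 -1. ] [ 0.08  0.6  -0.03]
23.95 [-0.0001  0.0052  0.0146] [ 0.03  0.   -0.02] [-0.7  0.7 -0.4] [0.02 0.62 0.01]
296 [81, 74, 75, 76, 78, 73, 79, 80, 75, 74, 77, 80, 77, 80, 70, 16, 18, 18, 15, 22, 16, 12, 4, 17, 10, 16, 20, 18, 7, 19, 8, 24, 21, 24, 25, 36, 31, 123, 224, 212, 211, 211, 212, 208, 206, 210]
318 [169, 174, 173, 181, 181, 122, 71, 69, 79, 77, 76, 78, 77, 64, 72, 1, 17, 23, 21, 8, 14, 12, 8, 17, 7, 22, 12, 24, 14, 12, 22, 17, 22, 15, 30, 38, 31, 122, 225, 213, 210, 211, 211, 210, 204, 204]
338 [77, 75, 76, 75, 74, 78, 75, 74, 77, 82, 74, 79, 75, 77, 72, 6, 15, 12, 4, 15, 18, 15, 12, 15, 9, 14, 24, 2, 22, 15, 7, 8, 12, 21, 29, 37, 28, 127, 224, 211, 209, 209, 211, 206, 204, 211]
```

Inserted about 7 mm with no contact force. Continuing to just above the carrier.

Emit:
carry_out(
  series=[
    {"tx": 0, "ty": 0, "tz": 0.1, "wx": 0, "wy": 0, "wz": 0, "hand": 0},
    {"tx": 0, "ty": 0, "tz": 0.1, "wx": 0, "wy": 0, "wz": 0, "hand": 0},
    {"tx": 0, "ty": 0, "tz": 0.1, "wx": 0, "wy": 0, "wz": 0, "hand": 0},
    {"tx": 0, "ty": 0, "tz": 0.08, "wx": 0, "wy": 0, "wz": 0, "hand": 0},
    {"tx": 0, "ty": 0, "tz": 0, "wx": 0, "wy": 0, "wz": 0, "hand": 0},
    {"tx": 0, "ty": 0, "tz": 0, "wx": 0, "wy": 0, "wz": 0, "hand": 0},
    {"tx": 0, "ty": 0, "tz": 0, "wx": 0, "wy": 0, "wz": 0, "hand": 0},
    {"tx": 0, "ty": 0, "tz": 0, "wx": 0, "wy": 0, "wz": 0, "hand": 0},
  ],
)

```text
time: 24.95
position: [0.5744, -0.1007, 0.1054]
ee_rot: [0.666, 0.699, 0.189, 0.179]
force: [0.9, 0.3, 0.4]
grip_width: 0.568
grip_force: 41.6
```

```bash
python3 - <<'E'
from look import *
for i in range(2):
  w=Cam("wrist"); b,s=bay();print(s["time"],b.round(4),rot(RM).round(2),np.round(np.array(s["force"])@B,1),np.round(np.array(s["ft_torque"])@B,2))
g=cv2.cvtColor(w.img,cv2.COLOR_BGR2GRAY)
for c in (296,338): print(c,g[225:256,c].tolist())
E
```

```text
25.0 [-0.      0.0052  0.0051] [ 0.03  0.   -0.02] [ 0.3  0.6 -1. ] [ 0.05  0.56 -0.03]
25.05 [-0.0001  0.0052  0.005 ] [ 0.03  0.   -0.02] [-0.7 -0.  -1. ] [0.01 0.57 0.04]
296 [81, 77, 79, 79, 78, 78, 36, 7, 19, 7, 22, 13, 6, 19, 21, 19, 25, 18, 23, 25, 41, 34, 122, 226, 215, 213, 213, 215, 209, 208, 214]
338 [80, 78, 81, 76, 66, 76, 22, 9, 21, 17, 14, 11, 18, 18, 7, 20, 16, 16, 25, 30, 40, 34, 126, 225, 212, 211, 211, 213, 209, 205, 212]
```

Emit:
carry_out(
  series=[
    {"tx": 0, "ty": 0, "tz": 0, "wx": 0, "wy": 0, "wz": 0, "hand": 0.25},
    {"tx": 0, "ty": 0, "tz": 0, "wx": 0, "wy": 0, "wz": 0, "hand": 0.45},
    {"tx": 0, "ty": 0, "tz": 0, "wx": 0, "wy": 0, "wz": 0, "hand": 0.45},
    {"tx": 0, "ty": 0, "tz": -0.5, "wx": 0, "wy": 0, "wz": 0, "hand": 0.45},
    {"tx": 0, "ty": 0, "tz": -0.7, "wx": 0, "wy": 0, "wz": 0, "hand": 0.45},
    {"tx": -0.15, "ty": 0, "tz": -0.8, "wx": 0, "wy": 0, "wz": 0, "hand": -1},
    {"tx": 0, "ty": 0, "tz": 0, "wx": 0, "wy": 0, "wz": 0, "hand": -1},
    {"tx": 0, "ty": 0, "tz": 0, "wx": 0, "wy": 0, "wz": 0, "hand": -1},
  ],
  grip_force=30,
)

```text
time: 26.05
position: [0.5494, -0.1057, 0.1485]
ee_rot: [0.666, 0.699, 0.189, 0.179]
force: [-1.1, 0.9, -0.4]
grip_width: 0.089
grip_force: 0.0
```

```bash
python3 - <<'E'
from look import *
for i in range(4): w=Cam("wrist","w8")
b,s=bay();print(s["time"],b.round(4),s["grip_width"],rot(RM).round(2),np.round(np.array(s["force"])@B,1))
# expected face white outline if seated on carrier: face z=+.012
c=np.array([[-.0232,-.016],[-.0232,.016],[.0232,.016],[.0232,-.016]])
for z in (.012,): print(w.px(bp(D,np.c_[c,[z]*4])).round(1).tolist())
m=((w.img.min(2)>170)).astype(np.uint8)
n,l,st,ce=cv2.connectedComponentsWithStats(m)
print([(st[i].tolist(),ce[i].round(1).tolist()) for i in range(1,n) if st[i,4]>150])
E
```

```text
26.25 [-0.0012  0.0018  0.0541] 0.003442781788221519 [ 0.01 -0.   -0.02] [-0.7  0.6 -0.3]
[[286.7, 251.2], [285.1, 211.8], [349.5, 211.6], [347.9, 251.1]]
[([423, 65, 30, 78, 278], [440.3, 107.9]), ([406, 155, 17, 126, 248], [414.7, 215.8]), ([419, 167, 19, 134, 247], [428.1, 232.6]), ([285, 208, 62, 39, 1411], [315.3, 226.3])]
```

Emit:
carry_out(
  series=[
    {"tx": -0.02, "ty": 0.05, "tz": 0.4, "wx": 0, "wy": 0, "wz": 0, "hand": -1},
    {"tx": 0, "ty": 0, "tz": 0.4, "wx": 0, "wy": 0, "wz": 0, "hand": -1},
    {"tx": 0, "ty": 0, "tz": 0.4, "wx": 0, "wy": 0, "wz": 0, "hand": -1},
    {"tx": 0, "ty": 0, "tz": 0.3, "wx": 0, "wy": 0, "wz": 0, "hand": -1},
    {"tx": 0, "ty": 0, "tz": 0.1, "wx": 0, "wy": 0, "wz": 0, "hand": -1},
    {"tx": 0, "ty": 0, "tz": 0.1, "wx": 0, "wy": 0, "wz": 0, "hand": -1},
    {"tx": 0, "ty": 0, "tz": 0.1, "wx": 0, "wy": 0, "wz": 0, "hand": -1},
    {"tx": 0, "ty": 0, "tz": 0, "wx": 0, "wy": 0, "wz": 0, "hand": -1},
  ],
)

```text
time: 27.25
position: [0.5732, -0.105, 0.1103]
ee_rot: [0.666, 0.699, 0.189, 0.179]
force: [-0.5, 0.3, -0.3]
grip_width: 0.002
grip_force: 0.0
```

```bash
python3 - <<'E'
from look import *
for i in range(3): w=Cam("wrist")
b,s=bay();print(s["time"],b.round(4),rot(RM).round(2),np.round(np.array(s["force"])@B,1))
E
```

```text
27.4 [0.0013 0.0009 0.0102] [ 0.03  0.   -0.02] [ 0.2 -0.1  0.3]
```

Emit:
carry_out(
  series=[
    {"tx": 0, "ty": -0.04, "tz": 0.08, "wx": 0, "wy": 0, "wz": 0, "hand": -1},
    {"tx": 0, "ty": 0, "tz": 0.08, "wx": 0, "wy": 0, "wz": 0, "hand": -1},
    {"tx": 0, "ty": 0, "tz": 0.08, "wx": 0, "wy": 0, "wz": 0, "hand": -1},
    {"tx": 0, "ty": 0, "tz": 0.08, "wx": 0, "wy": 0, "wz": 0, "hand": -1},
    {"tx": 0, "ty": 0, "tz": 0.08, "wx": 0, "wy": 0, "wz": 0, "hand": -1},
    {"tx": 0, "ty": 0, "tz": 0, "wx": 0, "wy": 0, "wz": 0, "hand": -1},
    {"tx": 0, "ty": 0, "tz": 0, "wx": 0, "wy": 0, "wz": 0, "hand": -1},
    {"tx": 0, "ty": 0, "tz": 0, "wx": 0, "wy": 0, "wz": 0, "hand": -1},
  ],
)

```text
time: 28.4
position: [0.5779, -0.1049, 0.1018]
ee_rot: [0.666, 0.699, 0.189, 0.18]
force: [0.4, 0.1, 3.9]
grip_width: 0.002
grip_force: 1.6
```

```bash
python3 - <<'E'
from look import *
w=Cam("wrist")
b,s=bay();print(s["time"],b.round(4),rot(RM).round(2),np.round(np.array(s["force"])@B,1))
E
```

```text
28.45 [0.0009 0.0007 0.0003] [ 0.04  0.01 -0.01] [ 1.8 -0.4  3.3]
```

Emit:
carry_out(
  series=[
    {"tx": 0, "ty": 0, "tz": 0.05, "wx": 0, "wy": 0, "wz": 0, "hand": -1},
    {"tx": 0, "ty": 0, "tz": 0.05, "wx": 0, "wy": 0, "wz": 0, "hand": -1},
    {"tx": 0, "ty": 0, "tz": 0, "wx": 0, "wy": 0, "wz": 0, "hand": -1},
    {"tx": 0, "ty": 0, "tz": 0, "wx": 0, "wy": 0, "wz": 0, "hand": -1},
    {"tx": 0, "ty": 0, "tz": 0, "wx": 0, "wy": 0, "wz": 0, "hand": -1},
    {"tx": 0, "ty": 0, "tz": 0, "wx": 0, "wy": 0, "wz": 0, "hand": -1},
    {"tx": 0, "ty": 0, "tz": 0, "wx": 0, "wy": 0, "wz": 0, "hand": -1},
    {"tx": 0, "ty": 0, "tz": 0, "wx": 0, "wy": 0, "wz": 0, "hand": -1},
  ],
)

```text
time: 29.45
position: [0.5782, -0.105, 0.1014]
ee_rot: [0.666, 0.699, 0.188, 0.18]
force: [-14.7, 1.4, 17.3]
grip_width: 0.001
grip_force: 11.0
```

```bash
python3 - <<'E'
from look import *
w=Cam("wrist")
b,s=bay();print(s["time"],b.round(4),rot(RM).round(2),np.round(np.array(s["force"])@B,1))
E
```

```text
29.5 [ 0.0011  0.0007 -0.0002] [ 0.03  0.01 -0.02] [-3.3  2.3 22.5]
```

The hard stop is at deck level: 22 N at z = -0.2 mm, so the face is flush. Retreating and turning to the hasp orientation.

Emit:
carry_out(
  series=[
    {"tx": 0, "ty": 0, "tz": -0.3, "wx": 0, "wy": 0, "wz": 0, "hand": -1},
    {"tx": 0, "ty": 0, "tz": -0.7, "wx": 0, "wy": 0, "wz": 0, "hand": -1},
    {"tx": 0, "ty": 0, "tz": -1, "wx": 0, "wy": 0, "wz": 0, "hand": -1},
    {"tx": 0, "ty": 0, "tz": -0.9, "wx": 0, "wy": 0, "wz": 0, "hand": -1},
    {"tx": 0, "ty": 0, "tz": 0, "wx": 0, "wy": 0, "wz": -0.9, "hand": -0.44},
    {"tx": 0, "ty": 0, "tz": 0, "wx": 0, "wy": 0, "wz": -0.95, "hand": -0.44},
    {"tx": 0, "ty": 0, "tz": 0, "wx": 0, "wy": 0, "wz": -0.95, "hand": -0.44},
    {"tx": 0, "ty": 0, "tz": 0, "wx": 0, "wy": 0, "wz": -0.95, "hand": -0.44},
  ],
)

```text
time: 30.5
position: [0.5408, -0.1061, 0.1592]
ee_rot: [0.516, 0.817, 0.149, 0.211]
force: [-0.5, -0.6, 0.7]
grip_width: 0.28
grip_force: 0.0
```

Emit:
carry_out(
  series=[
    {"tx": 0, "ty": 0, "tz": 0, "wx": 0, "wy": 0, "wz": -0.95, "hand": -0.44},
    {"tx": 0, "ty": 0, "tz": 0, "wx": 0, "wy": 0, "wz": -0.95, "hand": -0.44},
    {"tx": 0, "ty": 0, "tz": 0, "wx": 0, "wy": 0, "wz": -0.95, "hand": -0.44},
    {"tx": 0, "ty": 0, "tz": 0, "wx": 0, "wy": 0, "wz": -0.9, "hand": -0.44},
    {"tx": -0.2, "ty": 0.9, "tz": 0, "wx": 0, "wy": 0, "wz": 0, "hand": -0.44},
    {"tx": -0.2, "ty": 0.9, "tz": 0, "wx": 0, "wy": 0, "wz": 0, "hand": -0.44},
    {"tx": -0.2, "ty": 0.9, "tz": 0, "wx": 0, "wy": 0, "wz": 0, "hand": -0.44},
    {"tx": 0, "ty": 0, "tz": 0, "wx": 0, "wy": 0, "wz": 0, "hand": -0.44},
  ],
)

```text
time: 31.5
position: [0.5907, -0.0662, 0.1901]
ee_rot: [0.347, 0.901, 0.106, 0.237]
force: [0.2, -0.1, -0.8]
grip_width: 0.277
grip_force: 0.0
```

```bash
python3 - <<'E'
from look import *
for i in range(4): w=Cam("wrist","w9")
b,s=bay();p,r,_=cur();print(s["time"],b.round(4),s["grip_width"],rot(RH).round(2),np.round(np.array(s["force"])@B,1))
for a in (1.6,1.65,1.7,1.75): print(a,w.px(post(a,.03)).round(1).tolist(),w.px(post(a,.006)).round(1).tolist(),sh(post(a,.013),r).round(2))
c=np.array([[-.0232,-.016],[-.0232,.016],[.0232,.016],[.0232,-.016]])
for z in (0,.004): print(z,w.px(bp(D,np.c_[c,[z]*4])).round(1).tolist())
m=((w.img.min(2)>165)).astype(np.uint8)
n,l,st,ce=cv2.connectedComponentsWithStats(m)
print([(st[i].tolist(),ce[i].round(1).tolist(),np.round(cv2.boxPoints(cv2.minAreaRect(cv2.findNonZero((l==i).astype(np.uint8))))).tolist()) for i in range(1,n) if st[i,4]>300])
E
```

```text
31.7 [0.0563 0.0378 0.0692] 0.27599561512610654 [-0.   -0.   -0.03] [-0.1  0.4  0.8]
1.6 [[352.3, 258.5]] [[348.7, 243.7]] [-0.89  1.12  2.25]
1.65 [[356.5, 254.4]] [[352.6, 240.0]] [-0.76  1.24  2.25]
1.7 [[360.7, 250.2]] [[356.2, 236.1]] [-0.61  1.36  2.25]
1.75 [[364.6, 245.7]] [[359.7, 232.0]] [-0.46  1.47  2.25]
0 [[198.6, 195.4], [223.4, 167.7], [267.8, 207.1], [242.7, 232.3]]
0.004 [[196.6, 196.9], [221.8, 168.7], [267.0, 208.8], [241.5, 234.3]]
[([201, 166, 67, 63, 1276], [233.6, 197.1], [[200.0, 193.0], [224.0, 165.0], [268.0, 203.0], [244.0, 231.0]]), ([77, 216, 46, 39, 860], [99.4, 235.3], [[77.0, 233.0], [90.0, 215.0], [122.0, 239.0], [109.0, 256.0]])]
```

Emit:
carry_out(
  series=[
    {"tx": -0.35, "ty": 0.65, "tz": 0, "wx": 0, "wy": 0, "wz": 0, "hand": -0.44},
    {"tx": -0.32, "ty": 0.65, "tz": 0.4, "wx": 0, "wy": 0, "wz": 0, "hand": -0.44},
    {"tx": 0, "ty": 0, "tz": 0.5, "wx": 0, "wy": 0, "wz": 0, "hand": -0.44},
    {"tx": 0, "ty": 0, "tz": 0.3, "wx": 0, "wy": 0, "wz": 0, "hand": -0.44},
    {"tx": 0, "ty": 0, "tz": 0, "wx": 0, "wy": 0, "wz": 0, "hand": -0.44},
    {"tx": 0, "ty": 0, "tz": 0, "wx": 0, "wy": 0, "wz": 0, "hand": -0.44},
    {"tx": 0, "ty": 0, "tz": 0, "wx": 0, "wy": 0, "wz": 0, "hand": -0.44},
    {"tx": 0, "ty": 0, "tz": 0, "wx": 0, "wy": 0, "wz": 0, "hand": -0.44},
  ],
)

```text
time: 32.7
position: [0.6354, -0.0537, 0.1831]
ee_rot: [0.348, 0.901, 0.106, 0.238]
force: [0.2, -0.0, -0.0]
grip_width: 0.279
grip_force: 0.0
```

```bash
python3 - <<'E'
from look import *
for i in range(2): w=Cam("wrist","w10")
b,s=bay();p,r,_=cur();print(s["time"],b.round(4),rot(RH).round(2),np.round(np.array(s["force"])@B,1))
for a in (1.6,1.68,1.75): print(a,w.px(post(a,.03)).round(1).tolist(),w.px(post(a,.006)).round(1).tolist(),sh(post(a,.013),r).round(2))
g=cv2.cvtColor(w.img,cv2.COLOR_BGR2GRAY)
for y in (235,241,247,253): print(y,g[y,284:352:1].tolist())
E
```

```text
32.8 [0.0935 0.049  0.0405] [ 0.02  0.02 -0.02] [-0.4 -0.8 -0.4]
1.6 [[304.8, 255.5]] [[306.1, 238.5]] [-0.16 -0.25  1.1 ]
1.68 [[312.4, 247.7]] [[312.8, 231.5]] [ 0.06 -0.06  1.1 ]
1.75 [[318.6, 240.3]] [[318.2, 224.8]] [0.27 0.09 1.1 ]
235 [134, 133, 132, 136, 134, 132, 132, 133, 131, 127, 136, 179, 207, 206, 178, 135, 125, 126, 130, 128, 129, 132, 146, 157, 120, 68, 65, 70, 68, 72, 72, 74, 73, 71, 70, 66, 68, 63, 74, 146, 147, 131, 131, 132, 133, 131, 134, 131, 129, 116, 99, 105, 104, 103, 106, 112, 110, 106, 109, 107, 108, 109, 111, 129, 134, 134, 130, 134]
241 [133, 132, 129, 126, 158, 191, 210, 203, 161, 130, 130, 130, 132, 134, 134, 133, 133, 132, 130, 131, 133, 131, 134, 136, 91, 66, 69, 80, 87, 88, 90, 87, 90, 84, 87, 85, 74, 69, 58, 105, 133, 134, 120, 101, 101, 100, 105, 104, 103, 101, 108, 103, 104, 106, 108, 119, 130, 132, 133, 130, 132, 135, 140, 123, 91, 73, 64, 62]
247 [60, 65, 69, 71, 71, 70, 73, 63, 38, 3, 3, 91, 128, 134, 130, 133, 131, 130, 129, 133, 133, 132, 133, 139, 101, 72, 83, 81, 79, 77, 82, 78, 76, 90, 92, 141, 155, 150, 145, 114, 97, 100, 102, 107, 106, 104, 105, 103, 118, 131, 133, 135, 120, 66, 3, 5, 31, 67, 76, 74, 78, 79, 77, 75, 73, 76, 83, 87]
253 [75, 77, 77, 72, 74, 78, 70, 35, 16, 25, 10, 66, 127, 135, 130, 131, 131, 130, 133, 132, 131, 130, 133, 131, 131, 131, 134, 136, 136, 120, 119, 118, 114, 105, 98, 103, 103, 103, 106, 103, 106, 122, 127, 128, 128, 129, 132, 132, 129, 105, 80, 68, 56, 32, 23, 12, 6, 39, 74, 75, 73, 73, 77, 73, 74, 80, 74, 83]
```

The pixel rows show the post at columns 308–322, centred between the fingers (294–338). Descending and swinging the hasp back.

Emit:
carry_out(
  series=[
    {"tx": 0.1, "ty": 0, "tz": 0.6, "wx": 0, "wy": 0, "wz": 0, "hand": -0.44},
    {"tx": 0, "ty": 0, "tz": 0.5, "wx": 0, "wy": 0, "wz": 0, "hand": -0.44},
    {"tx": 0, "ty": 0, "tz": 0, "wx": 0, "wy": 0, "wz": 0, "hand": -0.44},
    {"tx": -0.23, "ty": -0.19, "tz": 0, "wx": 0, "wy": 0, "wz": 0, "hand": -0.44},
    {"tx": -0.25, "ty": -0.25, "tz": 0, "wx": 0, "wy": 0, "wz": 0, "hand": -0.44},
    {"tx": -0.22, "ty": -0.27, "tz": 0, "wx": 0, "wy": 0, "wz": 0, "hand": -0.44},
    {"tx": -0.2, "ty": -0.29, "tz": 0, "wx": 0, "wy": 0, "wz": 0, "hand": -0.44},
    {"tx": -0.17, "ty": -0.31, "tz": 0, "wx": 0, "wy": 0, "wz": 0, "hand": -0.44},
  ],
)

```text
time: 33.8
position: [0.6463, -0.0945, 0.1567]
ee_rot: [0.348, 0.901, 0.106, 0.239]
force: [1.4, 1.4, 0.3]
grip_width: 0.278
grip_force: 0.7
```

Emit:
carry_out(
  series=[
    {"tx": -0.14, "ty": -0.32, "tz": 0, "wx": 0, "wy": 0, "wz": 0, "hand": -0.44},
    {"tx": -0.11, "ty": -0.34, "tz": 0, "wx": 0, "wy": 0, "wz": 0, "hand": -0.44},
    {"tx": -0.07, "ty": -0.34, "tz": 0, "wx": 0, "wy": 0, "wz": 0, "hand": -0.44},
    {"tx": -0.04, "ty": -0.35, "tz": 0, "wx": 0, "wy": 0, "wz": 0, "hand": -0.44},
    {"tx": -0.01, "ty": -0.35, "tz": 0, "wx": 0, "wy": 0, "wz": 0, "hand": -0.44},
    {"tx": 0.03, "ty": -0.35, "tz": 0, "wx": 0, "wy": 0, "wz": 0, "hand": -0.44},
    {"tx": 0.06, "ty": -0.35, "tz": 0, "wx": 0, "wy": 0, "wz": 0, "hand": -0.44},
    {"tx": 0.09, "ty": -0.34, "tz": 0, "wx": 0, "wy": 0, "wz": 0, "hand": -0.44},
  ],
)

```text
time: 34.8
position: [0.609, -0.1474, 0.1326]
ee_rot: [0.348, 0.901, 0.106, 0.238]
force: [1.3, 1.1, 1.1]
grip_width: 0.28
grip_force: 0.2
```

```bash
python3 - <<'E'
from look import *
w=Cam("wrist")
b,s=bay();p,r,_=cur();print(s["time"],b.round(4),rot(RH).round(2),np.round(np.array(s["force"])@B,1))
for a in (.4,.3,.2,.1,0): print(a,sh(post(a,.013),r).round(2))
E
```

```text
34.85 [ 0.04   -0.0435  0.0122] [-0.    0.01 -0.03] [-0.7 -0.1 -0.4]
0.4 [ 0.05 -0.18 -0.03]
0.3 [ 0.21 -0.52 -0.03]
0.2 [ 0.4  -0.83 -0.03]
0.1 [ 0.61 -1.13 -0.03]
0 [ 0.86 -1.4  -0.03]
```

Emit:
carry_out(
  series=[
    {"tx": 0.1, "ty": -0.33, "tz": 0, "wx": 0, "wy": 0, "wz": 0, "hand": -0.44},
    {"tx": 0.16, "ty": -0.32, "tz": 0, "wx": 0, "wy": 0, "wz": 0, "hand": -0.44},
    {"tx": 0.18, "ty": -0.3, "tz": 0, "wx": 0, "wy": 0, "wz": 0, "hand": -0.44},
    {"tx": 0.2, "ty": -0.28, "tz": 0, "wx": 0, "wy": 0, "wz": 0, "hand": -0.44},
    {"tx": 0.22, "ty": -0.25, "tz": 0, "wx": 0, "wy": 0, "wz": 0, "hand": -0.44},
    {"tx": 0, "ty": -0.14, "tz": 0, "wx": 0, "wy": 0, "wz": 0, "hand": -0.44},
    {"tx": 0, "ty": -0.08, "tz": 0, "wx": 0, "wy": 0, "wz": 0, "hand": -0.44},
    {"tx": 0, "ty": 0, "tz": 0, "wx": 0, "wy": 0, "wz": 0, "hand": -0.44},
  ],
)

```text
time: 35.85
position: [0.5711, -0.164, 0.1102]
ee_rot: [0.348, 0.901, 0.106, 0.238]
force: [0.4, 0.1, -0.2]
grip_width: 0.286
grip_force: 0.2
```

```bash
python3 - <<'E'
from look import *
for i in range(4):
  w=Cam("wrist","w11")
  b,s=bay();p,r,_=cur();print(s["time"],b.round(4),np.round(np.array(s["force"])@r,1),s["grip_force"])
for a in (.1,0): print(a,sh(post(a,.013),r).round(2))
E
```

```text
35.9 [-0.003  -0.058   0.0126] [0.2 0.3 0.3] 0.12048591859638691
35.95 [-0.0029 -0.0582  0.0126] [-0.5 -0.2 -0.3] 0.052452340023592114
36.0 [-0.0029 -0.0582  0.0127] [-0.1 -0.1 -0.1] 0.01407294999808073
36.05 [-0.0028 -0.0582  0.0127] [-0.  -0.1 -0.2] 6.128665745563922e-05
0.1 [-0.18  0.5  -0.01]
0 [ 0.07  0.23 -0.01]
```

Emit:
carry_out(
  series=[
    {"tx": 0, "ty": -0.06, "tz": 0, "wx": 0, "wy": 0, "wz": 0, "hand": -0.44},
    {"tx": 0, "ty": -0.06, "tz": 0, "wx": 0, "wy": 0, "wz": 0, "hand": -0.44},
    {"tx": 0, "ty": 0, "tz": 0, "wx": 0, "wy": 0, "wz": 0, "hand": -0.44},
    {"tx": 0, "ty": 0, "tz": 0, "wx": 0, "wy": 0, "wz": 0, "hand": -0.44},
    {"tx": 0, "ty": 0, "tz": 0, "wx": 0, "wy": 0, "wz": 0, "hand": -0.44},
    {"tx": 0, "ty": 0, "tz": 0, "wx": 0, "wy": 0, "wz": 0, "hand": -0.44},
    {"tx": 0, "ty": 0, "tz": 0, "wx": 0, "wy": 0, "wz": 0, "hand": -0.44},
    {"tx": 0, "ty": 0, "tz": 0, "wx": 0, "wy": 0, "wz": 0, "hand": -0.44},
  ],
)

```text
time: 37.05
position: [0.571, -0.1645, 0.1104]
ee_rot: [0.346, 0.901, 0.108, 0.239]
force: [5.0, 4.1, -0.2]
grip_width: 0.282
grip_force: 3.1
```

```bash
python3 - <<'E'
from look import *
for i in range(2):
  w=Cam("wrist")
  b,s=bay();p,r,_=cur();print(s["time"],b.round(4),np.round(np.array(s["force"])@r,1),s["grip_force"],s["grip_width"])
for a in (0,): print(a,sh(post(a,.013),r).round(2))
E
```

```text
37.1 [-0.0032 -0.0584  0.0128] [0.2 5.5 3.4] 3.106876462697983 0.27995183996963474
37.15 [-0.0033 -0.0584  0.0128] [-0.5  6.3  2.6] 3.107558861374855 0.2809512581512754
0 [ 0.06  0.25 -0.01]
```

Emit:
carry_out(
  series=[
    {"tx": 0, "ty": 0.15, "tz": 0, "wx": 0, "wy": 0, "wz": 0, "hand": -0.44},
    {"tx": 0, "ty": 0.18, "tz": 0, "wx": 0, "wy": 0, "wz": 0, "hand": -0.44},
    {"tx": 0, "ty": 0, "tz": -0.5, "wx": 0, "wy": 0, "wz": 0, "hand": -0.44},
    {"tx": 0, "ty": 0, "tz": -0.7, "wx": 0, "wy": 0, "wz": 0, "hand": -0.44},
    {"tx": 0, "ty": 0, "tz": -1, "wx": 0, "wy": 0, "wz": 0, "hand": -0.44},
    {"tx": 0, "ty": 0, "tz": 0, "wx": 0, "wy": 0, "wz": 0, "hand": -0.44},
    {"tx": 0, "ty": 0, "tz": 0, "wx": 0, "wy": 0, "wz": 0, "hand": -0.44},
    {"tx": 0, "ty": 0, "tz": 0, "wx": 0, "wy": 0, "wz": 0, "hand": -0.44},
  ],
)

```text
time: 38.15
position: [0.546, -0.161, 0.1582]
ee_rot: [0.348, 0.901, 0.106, 0.237]
force: [0.7, -0.6, 0.9]
grip_width: 0.28
grip_force: 0.0
```

```bash
python3 - <<'E'
from look import *
for i in range(4): w=Cam("wrist","w12")
b,s=bay();p,r,_=cur();print(s["time"],b.round(4),np.round(np.array(s["force"])@r,1))
def bar(a,rr,hw): return bp(D,[[rr*np.sin(a)+k*np.cos(a),.039-rr*np.cos(a)+k*np.sin(a),.006] for k in (-hw,hw)])
g=cv2.cvtColor(w.img,cv2.COLOR_BGR2GRAY).astype(float)
# sample brightness across the hasp at several radii, over transverse offset k (m) at angle 0
for rr in (.025,.04,.055):
    ks=np.arange(-.016,.0161,.001)
    q=w.px(bp(D,np.c_[ks,np.full_like(ks,.039-rr),np.full_like(ks,.006)])).astype(np.float32)
    print(rr,cv2.remap(g.astype(np.float32),q[:,0],q[:,1],1).ravel().round().astype(int).tolist())
for a in (0,.05,.09): print(a,w.px(post(a,.03)).round(1).tolist())
print("stud",w.px(bp(D,[[0,-.039,.009]])).round(1).tolist())
E
```

```text
38.35 [-0.0003 -0.0537  0.0668] [ 0.   0.3 -0.2]
0.025 [106, 104, 104, 105, 103, 101, 103, 104, 106, 87, 78, 79, 78, 79, 79, 82, 81, 79, 81, 81, 83, 77, 84, 84, 94, 100, 100, 105, 103, 99, 101, 98, 100]
0.04 [17, 14, 16, 19, 10, 15, 17, 9, 15, 43, 79, 81, 79, 79, 82, 81, 81, 79, 84, 152, 154, 145, 150, 156, 104, 30, 24, 18, 19, 41, 108, 108, 103]
0.055 [56, 55, 55, 54, 56, 57, 55, 55, 51, 56, 73, 77, 76, 80, 81, 83, 79, 87, 138, 156, 150, 147, 148, 156, 124, 52, 50, 53, 53, 54, 55, 49, 55]
0 [[316.0, 232.2]]
0.05 [[320.6, 236.2]]
0.09 [[324.5, 239.2]]
stud [[328.7, 209.2]]
```

The hasp bar is centred over the bay to within about 1 mm along its length, and it met a firm stop at closed. The robot is clear, so I'm handing in.

```bash
python3 -c "
from rig import robot;print(robot.job_done())"
```

```text
the job is handed in; nothing more can be done
None
```

I swung the hasp off the bay, pressed the middle-length module home flush with the desk, swung the hasp back until it met a firm stop at the catch stud, and handed the job in at about 38 s; I took no last picture to check the other models.

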